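# Put the humidity gauge in the ripening chest and close its stayed lid

## Task

Lift the humidity gauge up and off its hook and stand it upright, centred on the flat wooden disc inside the open ripening chest. Then unlock the chest's folding lid stay by lifting its knee up past centre, and lower the lid gently until it is fully shut. Leave the disc, the cheeses, the hanging paddle and everything else on the table where they are.

Things in the scene. Friction and masses are not known exactly. Their poses are not given: they have to be found in the camera images.
- chest: White plastic open chest, fixed, outside 260 x 260 mm, rim 120 high, walls and floor 6 thick. Origin: centre of its underside; z up, x from front wall to hinged wall, y to the left. The lid is hinged on the +x rim. In it stand three drum cheeses (68 to 72 across, 46 to 54 high) and a flat wooden disc, one near each point x = +-60, y = +-60 of its frame; which is where varies.
- lid (a joint): The lid: white panel 260 x 260 x 10 mm, 0.45 kg, hinged on the chest's +x rim. 0 = upright (start, held by the locked stay), 1.571 = flat, fully shut. The hinge is stiff (0.8 N m friction): unlocked, the lid stays where it is left and must be pushed or drawn down all the way, about 4 N at the front edge.
- lid_hinge (a point): Middle of the lid's hinge line, at the chest's +x rim, 120 mm above the table; the line runs along the chest's y.
- lid_edge (a point): Point on the lid's outer face (the top face once shut), mid-width, 235 mm from the hinge line: the place to press. The lid's free edge is 25 mm farther out.
- stay (a joint): Lower link of the folding stay outside the chest's right (-y) wall, turning about point stay_pivot, axis along the chest's y. 0 = locked (start; a stop keeps the knee from dropping). Growing = the knee rises and swings to the chest's front (-x). It passes centre at about 0.1; raising the knee further then draws the lid down with it.
- stay_pivot (a point): Point on the axis of the stay's lower pivot on the chest (70 mm above the table), shifted out along the axis to the same chest y as knee_grip. knee_grip swings round it in the chest's x-z plane at a radius of 92 mm.
- knee_grip (a point): Centre of the usable length of the knee's grip bar: a black round bar 16 mm thick on the knee's axis, along the chest's y, reaching 26 to 98 mm out from the chest's right wall; this point lies 60 mm out from the wall. Lift it by pinching across the bar (fingers closing along the chest's x); the bar may turn between the fingers.
- gauge_mid (a point): Humidity gauge, 0.16 kg, 100 mm high: grey block 34 deep x 48 wide x 64 high with a white dial, under a flat steel stirrup 16 deep x 48 wide, opening 32 x 30. Hangs by the stirrup's top bar on one of the rack's hooks. This point: half-way up, 50 above its underside; z up, y along its width, x along depth and hook arm. The arm (8 thick) is 40 above this point: fingers go down either side of it.
- disc_top (a point): Centre of the upper face of the flat wooden disc, 90 mm across and 8 mm thick, lying loose on the chest floor; its upper face is 14 mm above the table.
- rack: Fixed hanging rack: wooden foot 120 x 220 x 12 mm, post, crossbar (top 252 high, at x = 60), two steel hooks. Origin at the table, x points away from the hooks' tips. Hook arms run along its x at y = +65 and -65, 236 high; things hang at x = 5. The tips at x = -22 turn up 9 mm: a hung thing must rise 15 mm or more before it moves off towards -x.
- paddle: Bystander: flat wooden cheese paddle 66 mm wide and 171 mm long hanging by the same kind of stirrup on the other hook. Origin at the inner top of its stirrup.
- drum_a: Drum cheese 72 mm across, 50 mm high, in the chest; origin at the centre of its underside.
- drum_b: Drum cheese 68 mm across, 46 mm high, in the chest; origin at the centre of its underside.
- drum_c: Drum cheese 72 mm across, 54 mm high, in the chest; origin at the centre of its underside.
- jar: Bystander: glass jar 68 mm across, 85 mm high; origin at the centre of its underside.
- brush: Bystander: hand brush lying flat; origin under its middle.
- flask: Bystander: white plastic bottle 66 mm across, 170 mm high; origin at the centre of its underside.
- tub: Bystander: steel bowl 110 mm across, 60 mm high; origin at the centre of its underside.
- wheel: Bystander: flat cheese 100 mm across, 45 mm high; origin at the centre of its underside.
- log: Bystander: small upright cheese 60 mm across, 60 mm high; origin at the centre of its underside.
Things that resemble listed ones, but are neither listed nor needed, are in the scene too. There is more than one size of the part that bears disc_top; the job needs the middle-sized.

How it is judged (in metres and radians):
On the way, in this order (a step that is already met when the one before it is completed fails the run):
1. the gauge stands upright on the disc, let go, with the lid still up (horizontal distance between gauge_mid and disc_top below 0.025 m and angle between gauge_mid's own z axis and vertical below 0.12 rad and z of gauge_mid in the frame of disc_top between 0.042 and 0.058 m and contact force between the fingers and gauge below 0.1 N and linear speed of gauge below 0.03 m/s and value of joint lid below 0.2 rad), for 0.2 s.
2. the stay's knee has been lifted past centre (value of joint stay above 0.25 rad), for 0.1 s.
At the end, for the whole second after the job is handed in: The lid is shut (within 0.04 rad); inside, the gauge stands upright (within 0.12 rad) at rest on the wooden disc, within 25 mm of its centre, and the disc is within 30 mm of where it was (horizontal distance between gauge_mid and disc_top below 0.025 m and angle between gauge_mid's own z axis and vertical below 0.12 rad and z of gauge_mid in the frame of disc_top between 0.042 and 0.058 m and value of joint lid above 1.53 rad and linear speed of gauge below 0.03 m/s and distance of disc_top from where it was at the start of the episode below 0.03 m); the robot touches nothing.
It fails at once if the lid was slammed (faster than 2.5 rad/s) (velocity of joint lid above 2.5 rad/s).
It fails at once if a cheese in the chest was shifted more than 25 mm or toppled (distance of any of drum_a, drum_b, drum_c from where it was at the start of the episode above 0.025 m or angle between any of drum_a, drum_b, drum_c's own z axis and vertical above 0.4 rad).
It fails at once if the hanging paddle was knocked off or displaced (distance of paddle from where it was at the start of the episode above 0.03 m).
It fails at once if another thing on the table was moved more than 30 mm (distance of any of jar, brush, flask, tub, wheel, log from where it was at the start of the episode above 0.03 m).
It also fails if it takes over 72 s, if anything falls off the work surface, if the arm or the gripper's body presses on something with over 40 N, if the wrist force passes 120 N, or if a joint passes its speed limit or range.

## Robot

A 6-joint arm with a two-finger parallel gripper is mounted at the origin on the work surface. World frame = base frame: x ahead of the robot, y to its left, z up, the work surface at z = 0. Lengths are in m, angles in degrees, forces in N, time in s.
With the tool pointing down it reaches from about 0.35 to 1 m from the base axis. Payload 7.1 kg.
Tool frame: the origin (TCP) lies at the very end of the fingers, on their centre line; the grasp point (between the pads) lies 19 mm behind it (env.grip_point_offset is the distance from the TCP to the grasp point, in m); z points along the fingers, y is the direction in which the jaws open and shut (so a half turn about z gives the same grasp; the last joint's range is limited). The gripper opens to 85 mm and grips with 20 to 120 N. Pads are 22 mm wide; open, the fingers measure 114 mm over their backs; the gripper's body (76 mm by 85 mm) begins 54 mm behind the grasp point. The pads swing forward as they close: fully open they stand 13 mm farther back than shut.
Start: joints at [-69.385, 24.242, 93.386, -0, 62.372, -1.089], TCP at [0.231, -0.581, 0.231] pointing down, gripper open.
Joint ranges: [-172.04, 172.04], [-51.8, 120.97], [4.93, 147.93], [-75.15, 255.16], [6.16, 154.13], [-145.62, 145.62]. Speed limits (degrees/s): [136.94, 136.94, 172.46, 180, 180, 180].

## Interface

Orientations are given as [roll, pitch, yaw] about the fixed x, y, z axes, in that order (R = Rz(yaw) Ry(pitch) Rx(roll)).
In Python, from plant import env, optics gives the robot as it stands. The module is installed in compiled form; this text tells all that it offers.
- The arm moves only by the tool drive_tool, never from a script. Its argument "commands" is text: rows parted by semicolons, each of 7 numbers parted by spaces: the shift along the tool's x, y, z in units of 30 mm (1.0 is 30 mm), then the turn, a rotation vector about the tool's x, y, z in units of 6 degrees (1.0 is 6 degrees), then the closure, from 0 (fully open) to 1 (shut). In form: dx dy dz wx wy wz claw; .... A call has 1 to 20 rows; each row is the pose to reach, as a shift and turn from the pose commanded when the call began, along the tool's axes at that moment; what a row does not reach only later rows make up. A row lasts 1/10 s, in which the tool goes at most 50 mm and 8.59 degrees, less where a joint would pass 70% of its speed; a pose out of reach is approached as far as the arm can. A call with a gripper value outside its range is refused whole. The fingers move at their own pace and stop on an object; "grip_force" is the grip in N (left out, the last holds). Time passes only in rows, so rows that repeat a pose let the fingers close. It gives the time, the measured TCP pose, the force and the opening at its end, in the units of the state.
- env.read_state(): the state, without advancing time (a new reading comes with each control period).
- optics.capture(name): name is "scene" or "top" or "wrist"; returns a dict with "color" (400x640x3 uint8, blue, green, red), "fovy" (degrees; the focal length in pixels is half the picture's height over the tangent of half this angle, whatever the lens; pixels are square), "cx", "cy" (the principal point, pixels), "extrinsics" (4x4, takes a point from camera to world coordinates). Camera axes: x right, y down, z forward; pixel columns grow to the right and rows downward; lengths in m; the calibration is good to about 2 mm. The wrist camera is an equidistant fisheye: a pixel r from the principal point sees the ray r / f radians off the axis. A picture is of the moment at which its call begins. There is no depth.
- env.hand_in(): hands the job in, once; it reports no verdict.
Trained networks look in a picture, given as the dict that the camera call returned (one of the last four; its "shot" number tells which), for a name from the list of things; names that differ only in an ending like _2 or _b are one class to them, and where a whole thing is asked for, a point or a joint stands for the part that bears it (a point fixed in the world has none). Each returns a list of dicts, best first, with "score" (0 to 1); they miss things now and then, are a little off and sometimes report something else, mostly with a low value. They report only what shows in the picture. A call takes as long as a camera call. They do not tell look-alikes from the thing itself.
- optics.look_for(picture, target): "extent" ([centre column, centre row, width, height] in pixels, round what is visible of it).
- optics.mark_of(picture, target): "position" ([column, row] in pixels: a listed point, or the origin of a listed thing).
The state is a dict: "clock": time; "q": joint angles; "dq": joint speeds; "tau": joint torques, N m; "position": TCP position; "tool_rot": TCP orientation; "ft_force": force on the tool from outside, world axes, zero at the start; "torque": the same for the moment, N m; "width": finger opening in m.
Only numpy, scipy, OpenCV 4.12 (cv2) and the standard library are available. Lean on these libraries where they do the work, as an engineer would, in place of code of your own. Each camera call takes 0.05 s, during which the arm holds its last target.

## Working session

There is one attempt and no reset: what is moved stays moved. The work goes in short steps, Python scripts to look and compute and a tool call to move; the robot and the scene stay as the last step left them, time stands still between calls to the robot, and variables do not carry over. Pictures are saved under pics/ and viewed, and the job is handed in when it is done.

Besides the shell and the picture viewer there is one more tool, called by a JSON object that holds its "name" and its "arguments". drive_tool: Moves the arm, as the interface text tells. Its arguments: {"type":"object","properties":{"commands":{"type":"string"},"grip_force":{"type":"number"}},"required":["commands"]}

```bash
mkdir -p pics; cat > h.py <<'E'
import numpy as np, cv2
from plant import env, optics
def snap(n,fn):
    p=optics.capture(n); cv2.imwrite('pics/'+fn+'.png',p['color']); return p
def f(p): return p['color'].shape[0]/2/np.tan(np.radians(p['fovy'])/2)
def ray(p,uv,wrist=False):
    F=f(p); d=np.array([uv[0]-p['cx'],uv[1]-p['cy']])/F
    if wrist:
        r=np.linalg.norm(d); v=np.array([*(d/max(r,1e-9)*np.sin(r)),np.cos(r)])
    else: v=np.array([*d,1.])
    E=np.array(p['extrinsics']); v=E[:3,:3]@v
    return E[:3,3],v/np.linalg.norm(v)
def atz(p,uv,z,wrist=False):
    o,v=ray(p,uv,wrist); return o+v*(z-o[2])/v[2]
def proj(p,X,wrist=False):
    E=np.array(p['extrinsics']); c=E[:3,:3].T@(np.array(X)-E[:3,3]); F=f(p)
    if wrist:
        t=np.arctan2(np.hypot(c[0],c[1]),c[2]); d=c[:2]/np.hypot(c[0],c[1])*t
    else: d=c[:2]/c[2]
    return np.array([p['cx'],p['cy']])+F*d
def tri(rays):
    A=np.zeros((3,3));b=np.zeros(3)
    for o,v in rays:
        M=np.eye(3)-np.outer(v,v);A+=M;b+=M@o
    x=np.linalg.solve(A,b); return x,[np.linalg.norm((np.eye(3)-np.outer(v,v))@(x-o)) for o,v in rays]
E
python3 - <<'E'
from h import *
np.set_printoptions(precision=4,suppress=True)
for n in ['scene','top','wrist']:
    p=snap(n,n+'0'); print(n,p['fovy'],p['cx'],p['cy'],p['extrinsics'])
    for t in ['disc_top','gauge_mid','knee_grip','stay_pivot','lid_hinge','lid_edge','rack','paddle','chest','drum_a','drum_b','drum_c']:
        print(t,[(np.round(m['position'],1).tolist(),round(m['score'],2)) for m in optics.mark_of(p,t)][:4])
E
```

```text
scene 54.62966193502593 320.5782146338727 196.7805463639262 [[ 0.8452  0.4406 -0.3025  0.8973]
 [ 0.5344 -0.7012  0.4719 -0.5822]
 [-0.0042 -0.5605 -0.8281  1.1387]
 [ 0.      0.      0.      1.    ]]
disc_top [([307.3, 220.7], 0.91), ([367.7, 200.9], 0.79), ([328.3, 188.0], 0.53)]
gauge_mid [([381.8, 103.6], 0.64), ([285.8, 282.3], 0.29)]
knee_grip [([283.0, 281.8], 0.93)]
stay_pivot [([263.9, 277.3], 0.56)]
lid_hinge [([354.6, 244.4], 0.73)]
lid_edge [([366.2, 200.7], 0.57), ([307.6, 223.1], 0.36), ([207.0, 305.8], 0.19)]
rack [([374.7, 152.5], 0.82)]
paddle [([380.1, 120.5], 0.55)]
chest [([311.3, 244.6], 0.71), ([206.7, 303.5], 0.28)]
drum_a [([320.9, 270.3], 0.81), ([290.1, 250.9], 0.68), ([339.8, 236.1], 0.53)]
drum_b [([320.9, 270.3], 0.81), ([290.1, 250.9], 0.68), ([339.8, 236.1], 0.53)]
drum_c [([320.9, 270.3], 0.81), ([290.1, 250.9], 0.68), ([339.8, 236.1], 0.53)]
top 44.07567057087973 313.7238534234095 199.3152397159014 [[ 0.0261 -0.9937  0.1089  0.3879]
 [-0.9995 -0.028  -0.0153 -0.0429]
 [ 0.0182 -0.1085 -0.9939  1.6132]
 [ 0.      0.      0.      1.    ]]
disc_top [([30
[... 287 characters left out ...]
189.5, 187.7], 0.57)]
chest [([326.3, 200.8], 0.63)]
drum_a [([345.5, 216.4], 0.62), ([340.6, 177.8], 0.59), ([305.7, 184.0], 0.57), ([331.3, 129.3], 0.16)]
drum_b [([345.5, 216.4], 0.62), ([340.6, 177.8], 0.59), ([305.7, 184.0], 0.57), ([331.3, 129.3], 0.16)]
drum_c [([345.5, 216.4], 0.62), ([340.6, 177.8], 0.59), ([305.7, 184.0], 0.57), ([331.3, 129.3], 0.16)]
wrist 65.70646984690485 314.9486964763983 196.51150771902994 [[ 0.3692 -0.8843 -0.2858  0.3041]
 [-0.9293 -0.3514 -0.1133 -0.5517]
 [-0.0002  0.3074 -0.9516  0.3744]
 [ 0.      0.      0.      1.    ]]
disc_top []
gauge_mid []
knee_grip []
stay_pivot []
lid_hinge []
lid_edge []
rack []
paddle []
chest []
drum_a []
drum_b []
drum_c []
```

View pics/scene0.png

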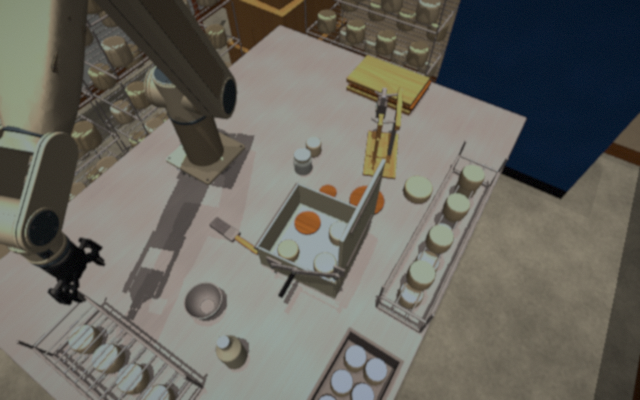

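View pics/top0.png

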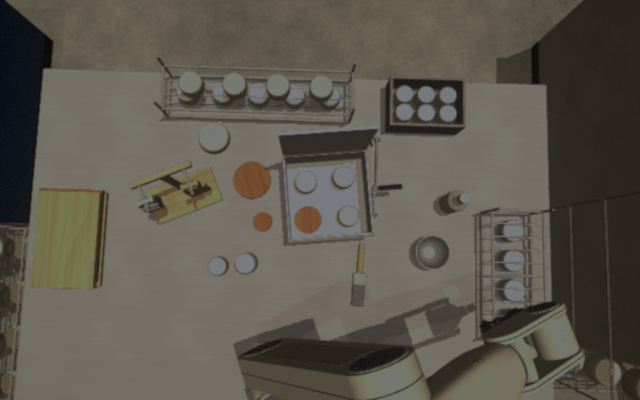

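```bash
python3 - <<'E'
import cv2
a=cv2.imread('pics/scene0.png')[70:330,200:440]; b=cv2.imread('pics/top0.png')[90:260,150:420]
cv2.imwrite('pics/sc.png',cv2.resize(a,None,fx=2.3,fy=2.3,interpolation=2)); cv2.imwrite('pics/tc.png',cv2.resize(b,None,fx=2.9,fy=2.9,interpolation=2))
E
```

```text
(no output)
```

View pics/sc.png

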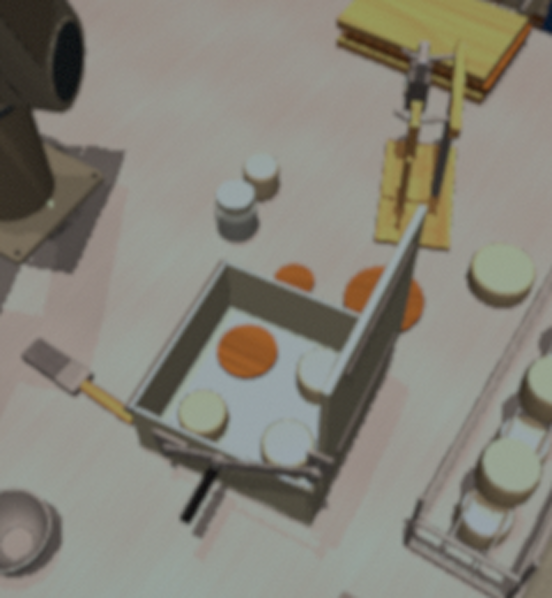

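View pics/tc.png

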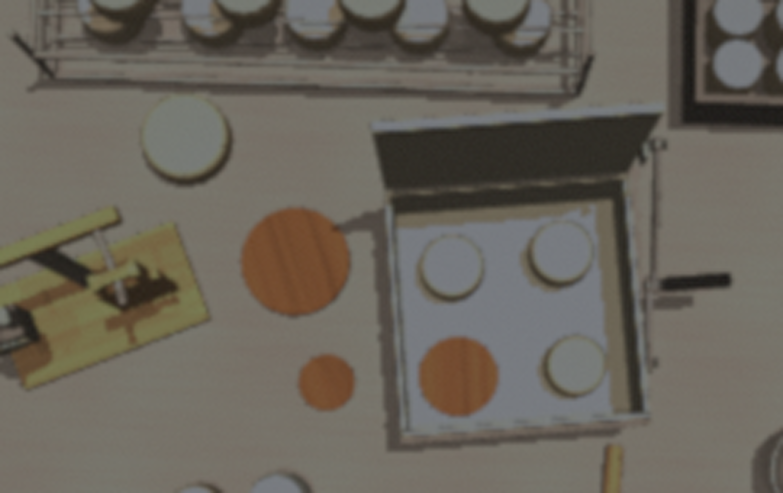

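The scene view shows three orange discs at scene px (307,221), (367,201) and (328,188). The one in the chest at (307,221) is the middle-sized, so I take that one. The only gauge-like thing is on the rack at scene (381,104) / top (148,205), and the paddle hangs at top (190,187). Next I measure positions.

```bash
python3 - <<'E'
from h import *
np.set_printoptions(precision=4,suppress=True)
s=optics.capture('scene');t=optics.capture('top')
def both(n,a,b): print(n,*tri([ray(s,a),ray(t,b)]))
both('disc',(307.3,220.7),(308.5,216.1))
print(atz(s,(307.3,220.7),.014),atz(t,(308.5,216.1),.014))
print('bigdisc',atz(t,(252,178.6),.008),'rack',atz(t,(187.1,202.7),0),atz(s,(374.7,152.5),0))
both('knee',(283,281.8),(387.9,185.9))
both('hinge',(354.6,244.4),(325.9,153.7)); print(atz(t,(325.9,153.7),.12),atz(s,(354.6,244.4),.12))
print('chest',atz(t,(326.3,200.8),0),atz(s,(311.3,244.6),0))
both('paddle',(380.1,120.5),(189.5,187.7))
for k in [(345.5,216.4),(340.6,177.8),(305.7,184)]: print(atz(t,k,.006))
for k in [(320.9,270.3),(290.1,250.9),(339.8,236.1)]: print(atz(s,k,.006))
for i,(p,c) in enumerate([(s,(340,70,100,120)),(t,(120,150,110,80)),(t,(270,120,140,130)),(s,(240,170,160,150))]):
    x,y,w,h=c; cv2.imwrite(f'pics/z{i}.png',cv2.resize(p['color'][y:y+h,x:x+w],None,fx=5,fy=5,interpolation=2)[:600,:800])
for n,p in(('s',s),('t',t)):
  for g in ['gauge_mid','paddle','knee_grip','rack','lid']:
    print(n,g,[(np.round(m['extent'],1),round(m['score'],2)) for m in optics.look_for(p,g)][:3])
E
```

```text
disc [ 0.5061 -0.0527  0.0272] [np.float64(0.0012022559152012045), np.float64(0.0012022559152012333)]
[ 0.5006 -0.0473  0.014 ] [ 0.508 -0.052  0.014]
bigdisc [0.6264 0.1363 0.008 ] rack [0.542  0.3456 0.    ] [0.5477 0.3512 0.    ]
knee [ 0.5945 -0.2947  0.1253] [np.float64(0.005594041773157441), np.float64(0.005594041773157384)]
hinge [ 0.6967 -0.0965  0.1242] [np.float64(0.004953464208263806), np.float64(0.004953464208263656)]
[ 0.6936 -0.0996  0.12  ] [ 0.6997 -0.0911  0.12  ]
chest [ 0.561  -0.1092  0.    ] [ 0.5567 -0.1095  0.    ]
paddle [0.5663 0.2882 0.2316] [np.float64(0.004749665071286374), np.float64(0.004749665071286296)]
[ 0.5109 -0.1728  0.006 ]
[ 0.6378 -0.1542  0.006 ]
[ 0.6139 -0.04    0.006 ]
[ 0.6329 -0.1711  0.006 ]
[ 0.5129 -0.1674  0.006 ]
[ 0.6211 -0.0356  0.006 ]
s gauge_mid [(array([339.3, 231.8,  17.6,  22.6]), 0.35)]
s paddle [(array([378.9, 135.9,   7.2,  47.5]), 0.74)]
s knee_grip [(array([305.1, 279.7,  69.7,  34.8]), 0.61)]
s rack [(array([383.2, 133.5,  43.7,  90.8]), 0.92), (array([417.8, 188.9,  28.2,  27.9]), 0.54)]
s lid [(array([358.6, 221.2,  54.8, 118.7]), 0.92), (array([384.5, 134.3,  40. ,  91.7]), 0.74), (array([336.8, 233.3,  16.2,  23.2]), 0.36)]
t gauge_mid [(array([341.8, 177.7,  20.9,  24.7]), 0.63), (array([148.8, 203.3,  30.7,  14.2]), 0.62)]
t paddle [(array([195.2, 189.1,  32.7,  13.1]), 0.65)]
t knee_grip [(array([388. , 179.1,  28.6,  75.1]), 0.9)]
t rack [(array([174.2, 194.6,  95.1,  63.6]), 0.85), (array([215.3, 137.4,  32.2,  33.6]), 0.67)]
t lid [(array([328.1, 139.5, 104.7,  28.2]), 0.72)]
```

View pics/z0.png

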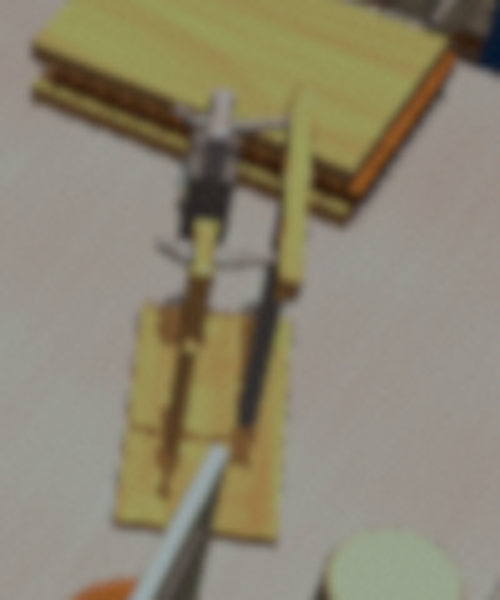

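View pics/z1.png

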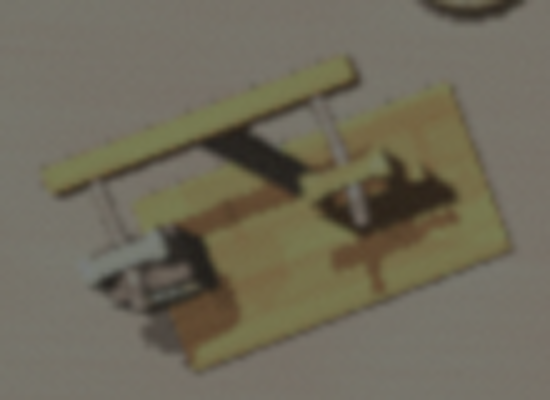

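View pics/z2.png

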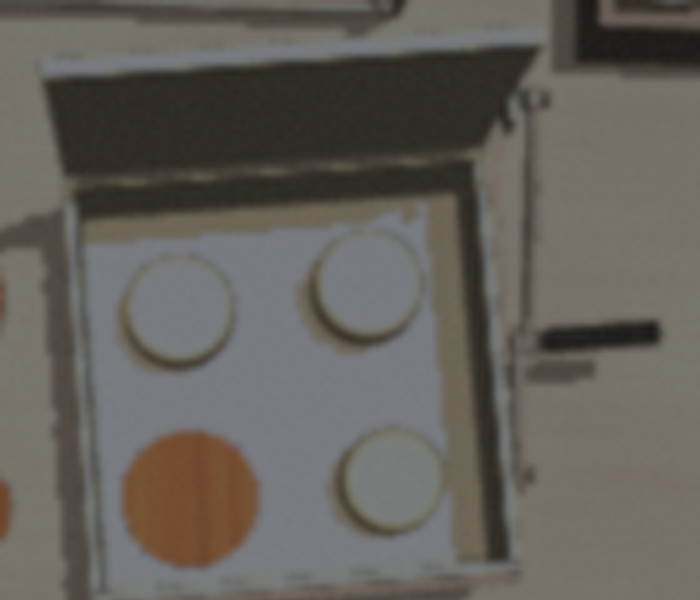

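Rack hooks point towards the robot (world −x), the gauge is on the left hook (rack y=+65) and the paddle on the right. Now I fit the chest and rack poses from edges.

```bash
cat >> h.py <<'E'
from scipy.spatial.transform import Rotation as Rn
def cur():
    s=env.read_state(); return np.array(s['position']),Rn.from_euler('xyz',s['tool_rot'],degrees=True),s
def goto(P,yaw=None,R=None,frm=None):
    p,Rc,s=cur()
    if R is None: R=Rn.from_euler('xyz',[180,0,yaw],degrees=True)
    d=Rc.inv().apply(np.array(P)-p)/.03; w=(Rc.inv()*R).as_rotvec(degrees=True)/6
    print('row',np.round(d,3),np.round(w,3)); return d,w
E
python3 - <<'E'
from h import *
np.set_printoptions(precision=4,suppress=True)
t=optics.capture('top')
p,R,s=cur(); print(s['tool_rot'],R.as_matrix(),s['width'])
w=optics.capture('wrist'); E=np.array(w['extrinsics']); print('cam in tool',R.inv().apply(E[:3,3]-p),R.inv().as_matrix()@E[:3,:3])
fc=[(120+a/5,150+b/5) for a,b in [(450,85),(510,248),(195,372)]]
c=[atz(t,k,.012) for k in fc]; print('foot',c, [np.linalg.norm(c[1]-c[0]),np.linalg.norm(c[2]-c[1])])
ctr=(c[0]+c[2])/2; yaw=np.degrees(np.arctan2(*(c[2]-c[1])[[1,0]]))-90; print(ctr,yaw)
a,b=atz(t,(130,186),.252),atz(t,(190.4,163.6),.252); print('bar',a,b,np.degrees(np.arctan2(*(a-b)[[1,0]]))-90,np.linalg.norm(a-b))
# chest rim
q=[(270+a/5,120+b/5) for a,b in [(68,205),(100,592),(517,570),(478,160)]]
q=[atz(t,k,.12) for k in q]; print('rim',q,[np.linalg.norm(q[i]-q[i-1]) for i in range(4)])
E
```

```text
[179.9979  -0.0007  21.7064] [[ 0.9291  0.3699  0.    ]
 [ 0.3699 -0.9291 -0.    ]
 [ 0.      0.     -1.    ]] 0.08557013300423726
cam in tool [ 0.0785  0.     -0.1431] [[-0.0007 -0.9516 -0.3074]
 [ 1.     -0.0006 -0.0005]
 [ 0.0003 -0.3074  0.9516]]
foot [array([0.6602, 0.2745, 0.012 ]), array([0.5541, 0.2304, 0.012 ]), array([0.468 , 0.4291, 0.012 ])] [np.float64(0.11486333643046025), np.float64(0.2165028846616338)]
[0.5641 0.3518 0.012 ] 23.418119281222204
bar [0.5598 0.4443 0.252 ] [0.6273 0.2816 0.252 ] 22.550197642553286 0.17609480441550432
rim [array([0.667 , 0.0294, 0.12  ]), array([0.4312, 0.0025, 0.12  ]), array([ 0.4512, -0.2491,  0.12  ]), array([ 0.7025, -0.2217,  0.12  ])] [np.float64(0.2536861920304118), np.float64(0.23735404050926087), np.float64(0.2523217747279423), np.float64(0.25286149381777495)]
```

```bash
python3 - <<'E'
from h import *
goto((0.54,-0.04,0.45),112)
E
```

```text
row [ 16.23  -12.938  -7.289] [  0.      0.    -15.049]
```

{"name": "drive_tool", "arguments": {"commands": "0 0 -4 0 0 0 0; 0 0 -7.3 0 0 0 0; 16.2 -12.9 -7.3 0 0 -15 0; 16.2 -12.9 -7.3 0 0 -15 0; 16.2 -12.9 -7.3 0 0 -15 0; 16.2 -12.9 -7.3 0 0 -15 0; 16.2 -12.9 -7.3 0 0 -15 0; 16.2 -12.9 -7.3 0 0 -15 0; 16.2 -12.9 -7.3 0 0 -15 0; 16.2 -12.9 -7.3 0 0 -15 0; 16.2 -12.9 -7.3 0 0 -15 0; 16.2 -12.9 -7.3 0 0 -15 0; 16.2 -12.9 -7.3 0 0 -15 0; 16.2 -12.9 -7.3 0 0 -15 0; 16.2 -12.9 -7.3 0 0 -15 0; 16.2 -12.9 -7.3 0 0 -15 0; 16.2 -12.9 -7.3 0 0 -15 0; 16.2 -12.9 -7.3 0 0 -15 0"}}

```text
clock: 4.45
position: [0.539, -0.042, 0.45]
tool_rot: [-180.0, -0.0, 111.7]
ft_force: [-0.3, 0.5, -0.1]
width: 0.0855
```

```bash
python3 - <<'E'
from h import *
np.set_printoptions(precision=4,suppress=True)
p,R,s=cur(); print(p,s['tool_rot'],s['clock'])
w=snap('wrist','w1')
for t in ['disc_top','knee_grip','stay_pivot','lid_hinge','chest','drum_a','gauge_mid']:
    r=[(np.round(m['position'],1).tolist(),round(m['score'],2)) for m in optics.mark_of(w,t)][:4]; print(t,r)
    z={'disc_top':.014,'lid_hinge':.12,'drum_a':.006,'chest':0,'stay_pivot':.07}.get(t)
    if z is not None:
        for m in r: print('   ',atz(w,m[0],z,True))
goto((0.446,0.374,0.42),203)
E
```

```text
[ 0.539 -0.042  0.45 ] [-179.9548   -0.0033  111.6662] 4.45
disc_top [([318.3, 61.0], 0.76), ([391.9, 74.9], 0.66), ([293.7, 138.2], 0.61)]
    [0.4881 0.101  0.014 ]
    [0.6237 0.1315 0.014 ]
    [ 0.4988 -0.0507  0.014 ]
knee_grip [([291.0, 289.6], 0.95)]
stay_pivot []
lid_hinge [([392.5, 216.7], 0.6), ([356.6, 156.4], 0.53)]
    [ 0.6997 -0.0961  0.12  ]
    [ 0.6018 -0.026   0.12  ]
chest [([320.8, 177.1], 0.68)]
    [ 0.5758 -0.1053  0.    ]
drum_a [([279.1, 197.1], 0.77), ([335.3, 214.3], 0.69), ([355.6, 158.9], 0.68), ([455.4, 304.2], 0.68)]
    [ 0.5129 -0.1729  0.006 ]
    [ 0.6317 -0.1653  0.006 ]
    [ 0.6241 -0.0451  0.006 ]
    [ 1.0208 -0.2821  0.006 ]
gauge_mid []
row [14.032  2.221  1.011] [  0.      0.    -15.224]
```

View pics/w1.png

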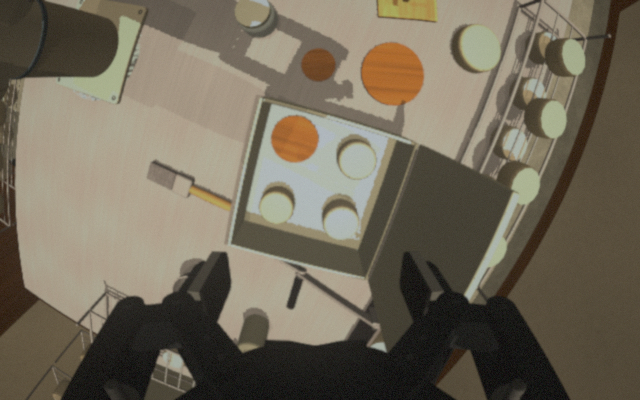

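The wrist view shows the disc in the chest at (295,138), knee bar at (293,290), and rim corners at about (259,98), (229,244), (368,278) and (415,141). I'll refine these.

```bash
python3 - <<'E'
from h import *
np.set_printoptions(precision=4,suppress=True)
w=optics.capture('wrist')
hsv=cv2.cvtColor(w['color'],cv2.COLOR_BGR2HSV)
m=cv2.inRange(hsv,(3,120,60),(16,255,255)); 
for c in cv2.findContours(m,0,1)[0]:
    if cv2.contourArea(c)>300:
        P=np.array([atz(w,k[0],.014,True)[:2] for k in c]); (a,b),r=cv2.minEnclosingCircle(P.astype(np.float32)); print('disc',P.mean(0),(a,b),r, (P.max(0)+P.min(0))/2)
x,y,W,H=215,80,220,220
cv2.imwrite('pics/w1z.png',cv2.resize(w['color'][y:y+H,x:x+W],None,fx=2.7,fy=2.7,interpolation=2))
E
```

```text
disc [ 0.5001 -0.0508] (0.5000033378601074, -0.05107656866312027) 0.04394034296274185 [ 0.5   -0.051]
disc [0.4898 0.0955] (0.48970115184783936, 0.09554048627614975) 0.030737880617380142 [0.4896 0.0952]
disc [0.6237 0.1354] (0.6241312026977539, 0.13511249423027039) 0.060662105679512024 [0.6241 0.1351]
```

View pics/w1z.png

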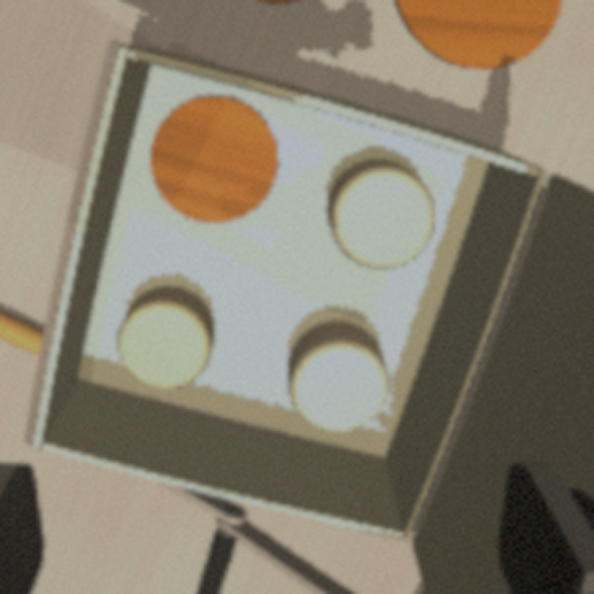

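```bash
python3 - <<'E'
from h import *
np.set_printoptions(precision=4,suppress=True)
w=optics.capture('wrist')
q=[atz(w,(215+a/2.7,80+b/2.7),.12,True) for a,b in [(118,45),(37,445),(408,537),(547,172)]]
print(q,[np.linalg.norm(q[i]-q[i-1]) for i in range(4)],np.mean(q,0))
m=np.array([[-.13,.13],[-.13,-.13],[.13,-.13],[.13,.13]]); Q=np.array(q)[:,:2]
c=Q.mean(0);H=m.T@(Q-c); print('yaw',np.degrees(np.arctan2(H[0,1]-H[1,0],H[0,0]+H[1,1])))
goto((0.446,0.374,0.42),203)
E
```

```text
[array([0.4284, 0.0059, 0.12  ]), array([ 0.4587, -0.2492,  0.12  ]), array([ 0.7114, -0.2229,  0.12  ]), array([0.6859, 0.0318, 0.12  ])] [np.float64(0.25880064779328343), np.float64(0.2569432360297709), np.float64(0.2540422091928507), np.float64(0.255999067815563)] [ 0.5711 -0.1086  0.12  ]
yaw 6.037638370654353
row [14.025  2.221  1.012] [  0.001   0.    -15.22 ]
```

{"name": "drive_tool", "arguments": {"commands": "14 2.2 1 0 0 -15.2 0; 14 2.2 1 0 0 -15.2 0; 14 2.2 1 0 0 -15.2 0; 14 2.2 1 0 0 -15.2 0; 14 2.2 1 0 0 -15.2 0; 14 2.2 1 0 0 -15.2 0; 14 2.2 1 0 0 -15.2 0; 14 2.2 1 0 0 -15.2 0; 14 2.2 1 0 0 -15.2 0; 14 2.2 1 0 0 -15.2 0; 14 2.2 1 0 0 -15.2 0; 14 2.2 1 0 0 -15.2 0; 14 2.2 1 0 0 -15.2 0; 14 2.2 1 0 0 -15.2 0"}}

```text
clock: 6.35
position: [0.4457, 0.373, 0.4204]
tool_rot: [180.0, 0.0, -157.2]
ft_force: [0.2, -0.1, 0.2]
width: 0.0854
```

```bash
python3 - <<'E'
from h import *
np.set_printoptions(precision=4,suppress=True)
p,R,s=cur(); print(p,s['tool_rot'],s['clock'])
w=snap('wrist','w2')
for t in ['gauge_mid','paddle','rack']:
    r=[(np.round(m['position'],1).tolist(),round(m['score'],2)) for m in optics.mark_of(w,t)][:4]; print(t,r,[np.round(m['extent'],1) for m in optics.look_for(w,t)][:2])
    for m in r: print('   ',atz(w,m[0],{'gauge_mid':.194,'paddle':.24,'rack':0}[t],True))
cv2.imwrite('pics/w2z.png',cv2.resize(w['color'],(800,500)))
E
```

```text
[0.4457 0.373  0.4204] [ 179.9979    0.0057 -157.2302] 6.35
gauge_mid [([316.7, 228.3], 0.72)] [array([314.8, 227.5,  34.2,  48.2]), array([ 58.9, 146.5,  31.3,  36.8])]
    [0.5221 0.4075 0.194 ]
paddle [([204.7, 238.4], 0.68)] [array([221. , 221.3,  74. ,  54.3])]
    [0.5698 0.2805 0.24  ]
rack [([278.9, 180.9], 0.83), ([90.4, 119.8], 0.66)] [array([267. , 229.4, 138.8, 123.9])]
    [0.5384 0.338  0.    ]
    [ 0.5677 -0.1069  0.    ]
```

View pics/w2.png

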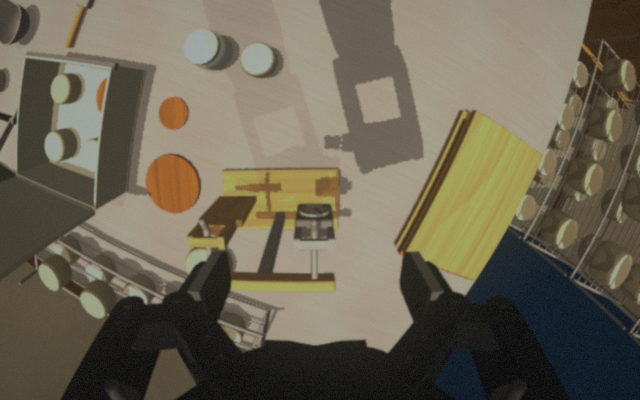

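```bash
python3 - <<'E'
import cv2
a=cv2.imread('pics/w2.png')[160:300,180:350]; cv2.imwrite('pics/w2z.png',cv2.resize(a,None,fx=4,fy=4,interpolation=2))
E
```

```text
(no output)
```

View pics/w2z.png

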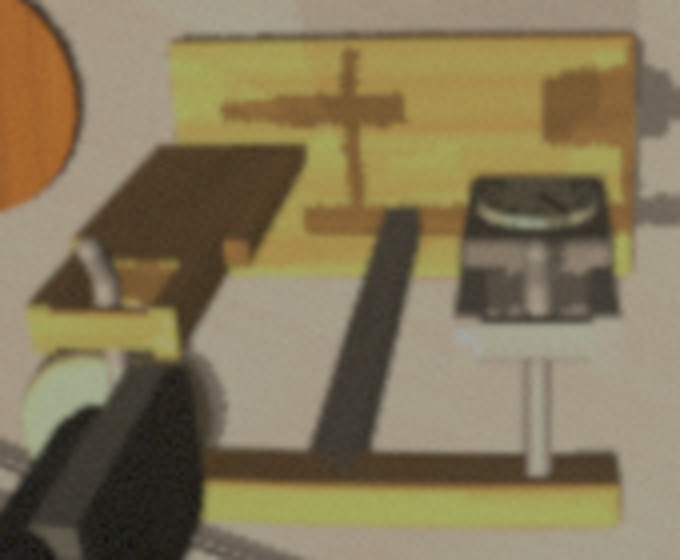

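```bash
python3 - <<'E'
from h import *
np.set_printoptions(precision=4,suppress=True)
w=optics.capture('wrist')
g=lambda a,b,z: atz(w,(180+a/4,160+b/4),z,True)
L,Rr,bl,br=[g(*k,.246) for k in [(456,323),(619,321),(476,361),(606,359)]]
print(L,Rr,np.linalg.norm(L-Rr),bl,br,np.linalg.norm(bl-br),np.linalg.norm((L+Rr-bl-br)/2))
d=Rr-L; print('yaw',np.degrees(np.arctan2(d[1],d[0]))-90,(L+Rr+bl+br)/4)
a,b=g(205,485,.252),g(620,487,.252); d=b-a; print('bar',a,b,np.degrees(np.arctan2(d[1],d[0]))-90)
a,b=g(172,42,.012),g(633,38,.012); d=b-a; print('foot',a,b,np.linalg.norm(d),np.degrees(np.arctan2(d[1],d[0]))-90)
print('block', [g(*k,.21) for k in [(473,180),(605,178)]], [g(*k,.21) for k in [(456,318),(620,318)]])
E
```

```text
[0.5254 0.3808 0.246 ] [0.5068 0.4233 0.246 ] 0.04640281209943067 [0.5345 0.3906 0.246 ] [0.5194 0.4249 0.246 ] 0.03750971300360661 0.012272743696865287
yaw 23.627523475048207 [0.5215 0.4049 0.246 ]
bar [0.606  0.3293 0.252 ] [0.5549 0.4451 0.252 ] 23.800673255894438
foot [0.5567 0.2324 0.012 ] [0.4726 0.4308 0.012 ] 0.21544454136245994 22.96466165475779
block [array([0.4958, 0.3723, 0.21  ]), array([0.4797, 0.4089, 0.21  ])] [array([0.541 , 0.3845, 0.21  ]), array([0.5209, 0.4324, 0.21  ])]
```

```bash
python3 - <<'E'
from h import *
goto((0.522,0.406,0.30),203.5)
goto((0.522,0.406,0.190),203.5)
E
```

```text
row [-2.771  0.018  4.012] [ 0.     0.    -0.103]
row [-2.77   0.018  7.678] [ 0.     0.    -0.103]
```

{"name": "drive_tool", "arguments": {"commands": "-2.77 0 1 0 0 -0.1 0; -2.77 0 1 0 0 -0.1 0; -2.77 0 4 0 0 -0.1 0;-2.77 0 4 0 0 -0.1 0;-2.77 0 4 0 0 -0.1 0;-2.77 0 4 0 0 -0.1 0"}}

```text
clock: 7.35
position: [0.5222, 0.4057, 0.3008]
tool_rot: [-180.0, -0.0, -156.5]
ft_force: [0.1, -0.3, 1.2]
width: 0.0855
```

```bash
python3 - <<'E'
from h import *
np.set_printoptions(precision=4,suppress=True)
w=snap('wrist','w3'); print(cur()[0])
for m in optics.mark_of(w,'gauge_mid'): print(m['position'],m['score'],atz(w,m['position'],.196,True))
print(proj(w,(0.522,0.406,.196),True),proj(w,(0.522,0.406,.246),True))
goto((0.522,0.406,0.190),203.5)
E
```

```text
[0.523  0.4063 0.3026]
[317.1, 193.6] 0.62 [0.52   0.4066 0.196 ]
[315.4733 195.3512] [315.5939 217.3982]
row [ 0.062 -0.004  3.78 ] [0.01  0.041 0.001]
```

View pics/w3.png

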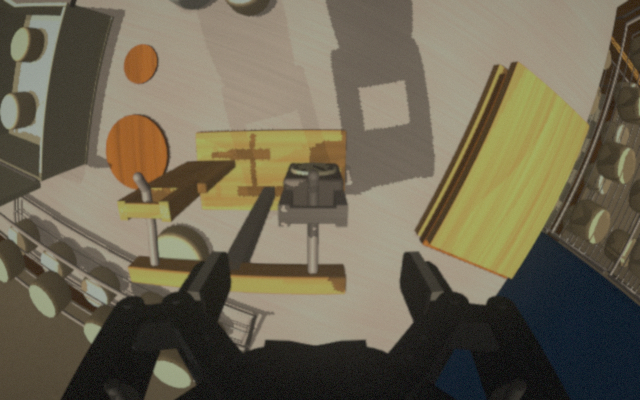

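The stirrup is at (313,215), centred between the fingers and within 3 px of the prediction. Now descend and grip.

{"name": "drive_tool", "arguments": {"commands": "0 0 1.5 0 0 0 0; 0 0 2.6 0 0 0 0; 0 0 3.7 0 0 0 0; 0 0 3.7 0 0 0 0; 0 0 3.7 0 0 0 0.6; 0 0 3.7 0 0 0 0.6; 0 0 3.7 0 0 0 0.6; 0 0 3.7 0 0 0 0.6; 0 0 3.7 0 0 0 0.6; 0 0 3.7 0 0 0 0.6; 0 0 3.7 0 0 0 0.6; 0 0 3.7 0 0 0 0.6; 0 0 3.7 0 0 0 0.6", "grip_force": 35}}

```text
clock: 8.75
position: [0.5236, 0.407, 0.1926]
tool_rot: [179.9, 0.3, -156.5]
ft_force: [0.3, 1.0, 5.7]
width: 0.0474
```

```bash
python3 - <<'E'
from h import *
w=snap('wrist','w4'); p,R,s=cur(); print(p,s['tool_rot'],s['ft_force'],s['width'])
E
```

```text
[0.52365848 0.40698409 0.19262739] [ 179.91021298    0.31349791 -156.49593887] [-0.0054683   1.18977672  5.34355365] 0.048186650081393764
```

View pics/w4.png

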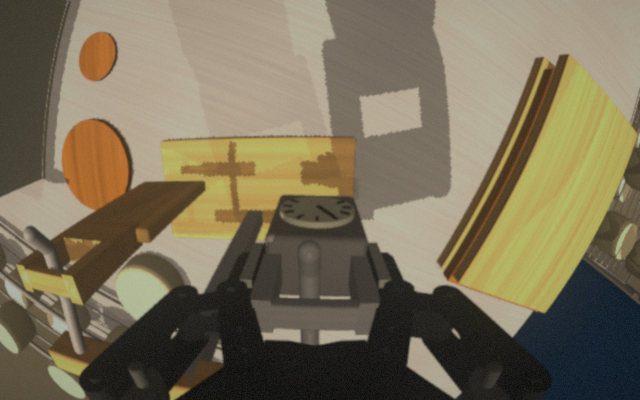

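Gripped (width 48 mm, the gauge's width). Only 22 mm is free below the arm, so I lift 18 mm, then back off along tool +x.

{"name": "drive_tool", "arguments": {"commands": "0 0 -0.2 0 0 0 0.6; 0 0 -0.4 0 0 0 0.6; 0 0 -0.6 0 0 0 0.6; 0 0 -0.6 0 0 0 0.6; 0 0 -0.6 0 0 0 0.6", "grip_force": 50}}

```text
clock: 9.3
position: [0.5221, 0.4056, 0.2075]
tool_rot: [180.0, 0.0, -156.5]
ft_force: [0.5, -0.9, -1.6]
width: 0.0475
```

```bash
python3 - <<'E'
from h import *
w=snap('wrist','w5'); p,R,s=cur(); print(p,s['tool_rot'],s['ft_force'],s['width'])
E
```

```text
[0.52203171 0.40547806 0.20721428] [-1.79996770e+02 -1.58560584e-02 -1.56498898e+02] [-0.4842867  -0.08441309 -1.09525161] 0.047625936546914
```

View pics/w5.png

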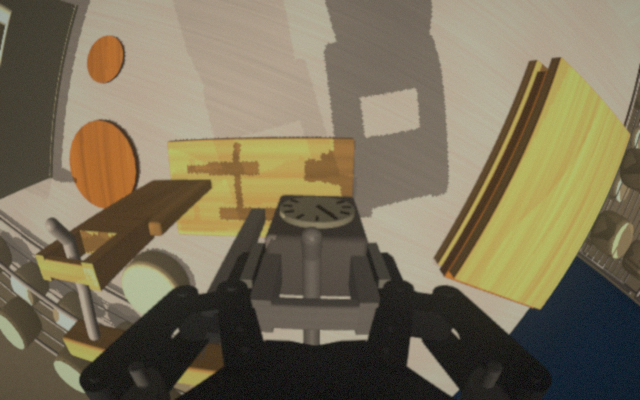

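{"name": "drive_tool", "arguments": {"commands": "0 0 -0.13 0 0 0 0.6; 0 0 -0.13 0 0 0 0.6; 0.3 0 -0.13 0 0 0 0.6; 0.6 0 -0.13 0 0 0 0.6; 0.9 0 -0.13 0 0 0 0.6; 1.2 0 -0.13 0 0 0 0.6; 1.2 0 -0.13 0 0 0 0.6"}}

```text
clock: 10.05
position: [0.4877, 0.3906, 0.2112]
tool_rot: [-180.0, -0.1, -156.5]
ft_force: [0.7, -1.0, -1.7]
width: 0.0477
```

```bash
python3 - <<'E'
from h import *
w=snap('wrist','w6'); p,R,s=cur(); print(p,s['tool_rot'],s['ft_force'],s['width'])
E
```

```text
[0.48850527 0.39100983 0.21142937] [-1.79998489e+02  9.62002790e-04 -1.56478921e+02] [-0.05997083  0.45786545 -0.9412511 ] 0.04733914893188153
```

View pics/w6.png

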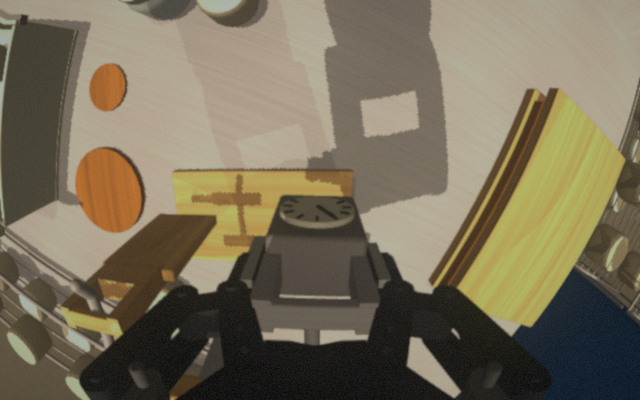

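{"name": "drive_tool", "arguments": {"commands": "0.6 0 0 0 0 0 0.6; 1.2 0 0 0 0 0 0.6; 1.8 0 0 0 0 0 0.6; 2.2 0 -1 0 0 0 0.6; 2.2 0 -2 0 0 0 0.6; 2.2 0 -3 0 0 0 0.6; 2.2 0 -3 0 0 0 0.6"}}

```text
clock: 10.8
position: [0.4308, 0.3667, 0.306]
tool_rot: [179.9, 0.5, -156.5]
ft_force: [-0.1, -0.2, -1.8]
width: 0.0477
```

```bash
python3 - <<'E'
from h import *
w=snap('wrist','w7');s_=snap('scene','s7'); p,R,s=cur(); print(p,s['tool_rot'],s['ft_force'],s['width'],s['clock'])
goto((.5,-.051,.30),141)
E
```

```text
[0.42895279 0.36513921 0.30174296] [ 1.79975424e+02  9.93070144e-02 -1.56498459e+02] [ 0.2128997  -0.71499913 -1.40379454] 0.04743473612299246 10.9
row [  3.36  -13.665   0.046] [ 0.013  0.013 10.417]
```

View pics/s7.png

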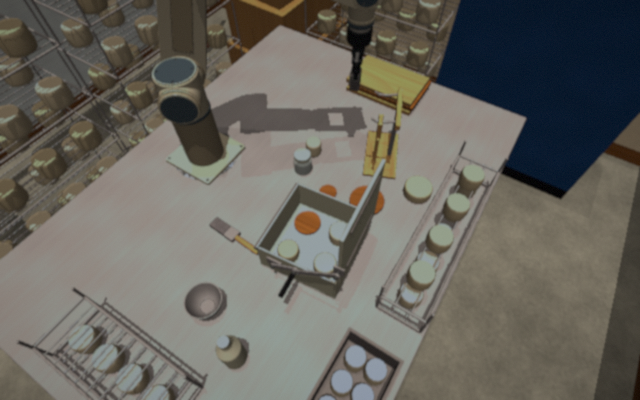

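The gauge is off the hook in the fingers at (358,75), and the paddle still hangs. Carry it over the disc.

{"name": "drive_tool", "arguments": {"commands": "0.8 -3.4 0 0 0 2 0.6; 1.6 -6.8 0 0 0 4 0.6; 3.3 -13.6 0 0 0 10.4 0.6; 3.3 -13.6 0 0 0 10.4 0.6; 3.3 -13.6 0 0 0 10.4 0.6; 3.3 -13.6 0 0 0 10.4 0.6; 3.3 -13.6 0 0 0 10.4 0.6; 3.3 -13.6 0 0 0 10.4 0.6; 3.3 -13.6 0 0 0 10.4 0.6; 3.3 -13.6 0 0 0 10.4 0.6; 3.3 -13.6 0 0 0 10.4 0.6; 3.3 -13.6 0 0 0 10.4 0.6; 3.3 -13.6 0 0 0 10.4 0.6"}}

```text
clock: 12.2
position: [0.5002, -0.0476, 0.3008]
tool_rot: [-180.0, -0.0, 141.2]
ft_force: [-0.5, 0.4, -0.8]
width: 0.0476
```

```bash
python3 - <<'E'
from h import *
w=snap('wrist','w8'); p,R,s=cur(); print(p,s['tool_rot'],s['ft_force'],s['width'],s['clock'])
print(proj(w,(.5,-.051,.014),True))
t=optics.capture('top');hsv=cv2.cvtColor(w['color'],cv2.COLOR_BGR2HSV)
for m in optics.mark_of(w,'disc_top'): print(m['position'],m['score'],atz(w,m['position'],.014,True))
goto((.5,-.051,.10),141);goto((.5,-.051,.065),141)
E
```

```text
[ 0.50034221 -0.04759168  0.30103932] [-1.79995016e+02 -2.22414058e-02  1.41204882e+02] [-0.33105892 -0.32264627 -1.38406357] 0.04746809218757846 12.25
[313.1733739  157.52304653]
[391.0, 87.6] 0.76 [0.48902175 0.09651196 0.014     ]
[459.2, 147.8] 0.75 [0.62267167 0.13223391 0.014     ]
[314.1, 156.0] 0.61 [ 0.49911623 -0.04861087  0.014     ]
row [-0.053 -0.091  6.708] [0.    0.    0.032]
row [-0.053 -0.091  7.874] [0.    0.    0.032]
```

View pics/w8.png

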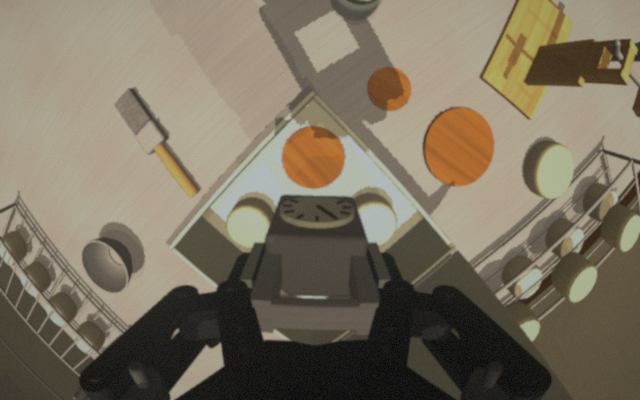

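Disc centre is at (313,157), as predicted. Descend.

{"name": "drive_tool", "arguments": {"commands": "-0.05 -0.1 1.5 0 0 0 0.6; -0.05 -0.1 3 0 0 0 0.6; -0.05 -0.1 4.5 0 0 0 0.6; -0.05 -0.1 6 0 0 0 0.6; -0.05 -0.1 7 0 0 0 0.6; -0.05 -0.1 7.5 0 0 0 0.6; -0.05 -0.1 7.5 0 0 0 0.6; -0.05 -0.1 7.5 0 0 0 0.6"}}

```text
clock: 13.15
position: [0.5002, -0.0517, 0.0765]
tool_rot: [180.0, 0.0, 141.1]
ft_force: [0.6, 0.8, -0.9]
width: 0.0475
```

```bash
python3 - <<'E'
from h import *
w=snap('wrist','w9'); p,R,s=cur(); print(p,s['tool_rot'],s['ft_force'],s['width'],s['clock'])
E
```

```text
[ 0.50065472 -0.05184992  0.07711988] [1.79952273e+02 7.49326420e-02 1.41127803e+02] [-0.98228692 -0.25924639 -1.41935892] 0.04764867770918467 13.2
```

View pics/w9.png

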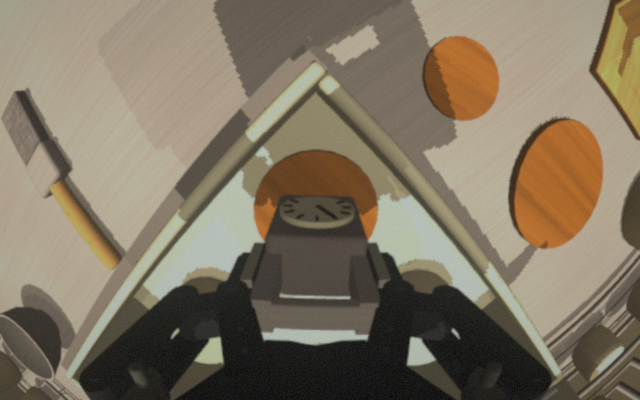

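```bash
python3 - <<'E'
from h import *
w=optics.capture('wrist'); p,R,s=cur(); print(p)
for z in (.026,.030,.034): print(R.inv().apply(atz(w,(316,195),z,True)-p)*1000)
for uv in [(254,205),(378,205),(316,150)]: print(atz(w,uv,.014,True))
E
```

```text
[ 0.50090092 -0.05193521  0.07745248]
[17.47180221  0.33460704 51.41784717]
[18.73909062  0.32252493 47.41526771]
[20.00637902  0.31044283 43.41268825]
[ 0.46862132 -0.08227436  0.014     ]
[ 0.52438733 -0.0132376   0.014     ]
[ 0.465923   -0.02316922  0.014     ]
```

{"name": "drive_tool", "arguments": {"commands": "0 0 0.15 0 0 0 0.6; 0 0 0.3 0 0 0 0.6; 0 0 0.35 0 0 0 0.6; 0 0 0.4 0 0 0 0.6; 0 0 0.4 0 0 0 0.6; 0 0 0.4 0 0 0 0.6"}}

```text
clock: 13.85
position: [0.4998, -0.052, 0.0642]
tool_rot: [-180.0, -0.0, 141.1]
ft_force: [0.3, 0.1, 0.1]
width: 0.0475
```

{"name": "drive_tool", "arguments": {"commands": "0 0 0.05 0 0 0 0.6; 0 0 0.07 0 0 0 0.6; 0 0 0.07 0 0 0 0.6; 0 0 0.07 0 0 0 0.6"}}

```text
clock: 14.25
position: [0.4998, -0.052, 0.0621]
tool_rot: [-180.0, -0.0, 141.1]
ft_force: [-0.5, -0.7, -1.5]
width: 0.0474
```

{"name": "drive_tool", "arguments": {"commands": "0 0 0.05 0 0 0 0.6; 0 0 0.07 0 0 0 0.6; 0 0 0.07 0 0 0 0.6; 0 0 0.07 0 0 0 0.6"}}

```text
clock: 14.65
position: [0.5001, -0.052, 0.061]
tool_rot: [180.0, 0.0, 141.1]
ft_force: [-2.5, 0.2, 11.4]
width: 0.0478
```

Contact (11 N) at TCP z=0.061, as expected. Release.

{"name": "drive_tool", "arguments": {"commands": "0 0 -0.03 0 0 0 0.5; 0 0 -0.03 0 0 0 0.45; 0 0 -0.03 0 0 0 0.4; 0 0 -0.03 0 0 0 0.35; 0 0 -0.03 0 0 0 0.3; 0 0 -0.03 0 0 0 0.25; 0 0 -0.03 0 0 0 0.22; 0 0 -0.03 0 0 0 0.2; 0 0 -0.03 0 0 0 0.2; 0 0 -0.03 0 0 0 0.2; 0 0 -0.03 0 0 0 0.2"}}

```text
clock: 15.75
position: [0.4998, -0.052, 0.0609]
tool_rot: [180.0, 0.0, 141.1]
ft_force: [-0.3, 0.1, 0.3]
width: 0.0682
```

```bash
python3 - <<'E'
from h import *
w=snap('wrist','w10'); p,R,s=cur(); print(p,s['tool_rot'],s['ft_force'],s['width'],s['clock'])
E
```

```text
[ 0.49980816 -0.05199671  0.06093302] [1.79997926e+02 1.09330940e-03 1.41103275e+02] [0.59384262 0.47350696 0.12976991] 0.06844893615393847 15.8
```

View pics/w10.png

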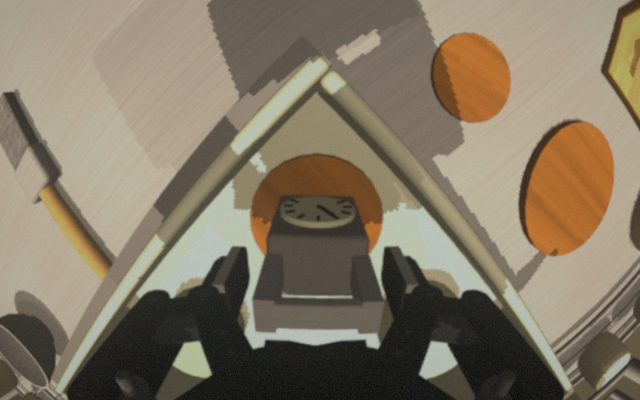

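The gauge stands free on the disc, with gaps to both fingers. Retreat upwards.

{"name": "drive_tool", "arguments": {"commands": "0 0 -0.5 0 0 0 0.2; 0 0 -1.2 0 0 0 0.2; 0 0 -2.2 0 0 0 0.2; 0 0 -3.5 0 0 0 0.2; 0 0 -5 0 0 0 0.2; 0 0 -6.5 0 0 0 0.2; 0 0 -8 0 0 0 0.2; 0 0 -8.5 0 0 0 0.2; 0 0 -8.5 0 0 0 0.2"}}

```text
clock: 16.7
position: [0.5012, -0.0522, 0.3189]
tool_rot: [179.8, 0.3, 141.1]
ft_force: [-0.4, -1.5, 0.7]
width: 0.0682
```

```bash
python3 - <<'E'
from h import *
s_=snap('scene','s11');w=snap('wrist','w11'); p,R,s=cur(); print(p,s['ft_force'],s['clock'])
cv2.imwrite('pics/s11z.png',cv2.resize(s_['color'][150:330,220:420],None,fx=3,fy=3,interpolation=2))
for m in optics.mark_of(w,'gauge_mid'): print(m['position'],m['score'],atz(w,m['position'],.064,True))
goto((.60,-.24,.31),96)
E
```

```text
[ 0.49929772 -0.05192565  0.31532822] [ 0.34786118 -0.57156175 -0.4351407 ] 16.8
[318.3, 158.8] 0.68 [ 0.50124734 -0.04730877  0.064     ]
[315.1, 259.2] 0.58 [ 0.61351462 -0.14331294  0.064     ]
row [-6.56  -2.764  0.142] [-0.018 -0.013  7.517]
```

View pics/s11z.png

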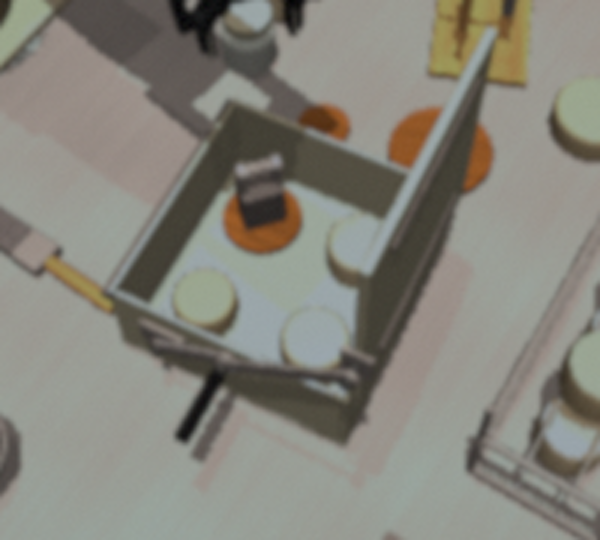

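View pics/w11.png

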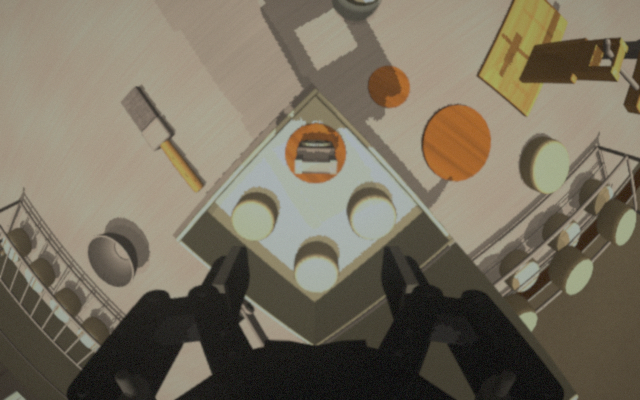

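The gauge stands upright, centred on the disc (scene crop (262,195), wrist (316,155)). Go to the knee.

{"name": "drive_tool", "arguments": {"commands": "-6.5 -2.8 0.1 0 0 7.5 0.2; -6.5 -2.8 0.1 0 0 7.5 0.2; -6.5 -2.8 0.1 0 0 7.5 0.2; -6.5 -2.8 0.1 0 0 7.5 0.2; -6.5 -2.8 0.1 0 0 7.5 0.2; -6.5 -2.8 0.1 0 0 7.5 0.2; -6.5 -2.8 0.1 0 0 7.5 0.2; -6.5 -2.8 0.1 0 0 7.5 0.2"}}

```text
clock: 17.65
position: [0.5981, -0.2394, 0.3111]
tool_rot: [-179.8, -0.1, 96.2]
ft_force: [0.0, 1.1, 0.1]
width: 0.0682
```

```bash
python3 - <<'E'
from h import *
np.set_printoptions(precision=4,suppress=True)
w=snap('wrist','w12'); p,R,s=cur(); print(p,s['tool_rot'],s['ft_force'],s['clock'])
for t in ['knee_grip','stay_pivot','lid_hinge']:
  for m in optics.mark_of(w,t): print(t,m['position'],m['score'],atz(w,m['position'],dict(knee_grip=.12,stay_pivot=.07,lid_hinge=.12)[t],True))
cv2.imwrite('pics/w12z.png',cv2.resize(w['color'],(800,500),interpolation=2))
E
```

```text
[ 0.5983 -0.2393  0.3117] [-179.894    -0.0603   96.1909] [-0.5217  0.3324 -0.236 ] 17.7
knee_grip [305.8, 220.7] 0.89 [ 0.593  -0.2988  0.12  ]
stay_pivot [262.8, 107.5] 0.42 [ 0.5256 -0.1763  0.07  ]
lid_hinge [421.2, 56.9] 0.64 [ 0.6988 -0.0962  0.12  ]
lid_hinge [283.6, 301.7] 0.29 [ 0.5746 -0.4195  0.12  ]
```

View pics/w12z.png

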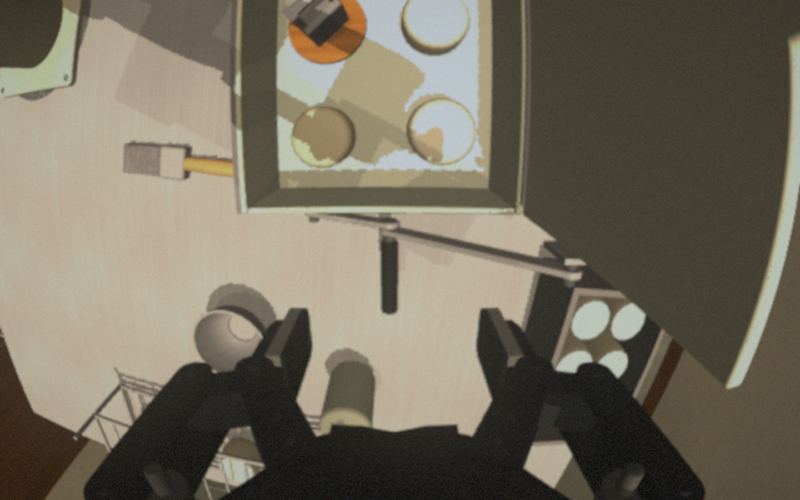

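```bash
python3 - <<'E'
from h import *
np.set_printoptions(precision=4,suppress=True)
w=optics.capture('wrist'); t=optics.capture('top'); s=optics.capture('scene')
C=np.array([.571,-.1086]); y=np.radians(6.04); Rc=np.array([[np.cos(y),-np.sin(y)],[np.sin(y),np.cos(y)]])
ch=lambda X: np.r_[(Rc.T@(X[:2]-C))*1000,X[2]*1000]
k=1.25
for z in (.11,.115,.12,.125,.13):
    a=atz(w,(387/k,240/k),z,True);b=atz(w,(390/k,312/k),z,True); print(z,np.linalg.norm(a-b),ch(a),ch(b))
ms=optics.mark_of(t,'knee_grip')+optics.mark_of(s,'knee_grip'); print(ms)
rs=[ray(w,(310.5,220.5),True)]+[ray(t,m['position']) for m in optics.mark_of(t,'knee_grip')[:1]]+[ray(s,m['position']) for m in optics.mark_of(s,'knee_grip')[:1]]
X,e=tri(rs); print(X,ch(X),e)
for z in (.07,):print('piv',ch(atz(w,(313/k,217/k),z,True)),'upper end',[ch(atz(w,(572/k,268/k),zz,True)) for zz in (.18,.2,.22)])
for n,p in (('t',t),('s',s),('w',w)):
  for m in optics.mark_of(p,'flask')[:1]: print(n,'flask',atz(p,m['position'],0,n=='w'))
E
```

```text
0.11 0.07559290750125629 [   7.2218 -160.2834  110.    ] [   9.8938 -235.8291  110.    ]
0.115 0.07450003364486388 [   7.3116 -158.7504  115.    ] [   9.945  -233.2038  115.    ]
0.12 0.07340715978847141 [   7.4014 -157.2173  120.    ] [   9.9962 -230.5786  120.    ]
0.125 0.07231428593207893 [   7.4912 -155.6843  125.    ] [  10.0474 -227.9534  125.    ]
0.13 0.07122141207568652 [   7.581  -154.1512  130.    ] [  10.0985 -225.3281  130.    ]
[{'position': [387.3, 187.8], 'score': 0.7}, {'position': [286.1, 283.3], 'score': 0.78}]
[ 0.5971 -0.2949  0.1183] [   6.3314 -187.9767  118.2551] [np.float64(0.004906866986199867), np.float64(0.00580349452972233), np.float64(0.0012414790296935848)]
piv [ -70.4436 -147.5807   70.    ] upper end [array([ 160.4195, -162.3237,  180.    ]), array([ 149.7623, -154.4875,  200.    ]), array([ 139.1052, -146.6512,  220.    ])]
t flask [ 0.5704 -0.5036  0.    ]
s flask [ 0.5709 -0.5157  0.    ]
w flask [ 0.5744 -0.5116  0.    ]
```

Knee bar is at chest (8.5, −190, ~120 mm) and the pivot at (−69, 70), which fits the 92 mm radius (θ0≈33°). I'll tilt the hand 25° outward so the camera stays clear of the descending lid.

```bash
cat >> h.py <<'E'
C=np.array([.571,-.1086]); _y=np.radians(6.04); Rc=np.array([[np.cos(_y),-np.sin(_y)],[np.sin(_y),np.cos(_y)]])
def ch(X): return np.r_[(Rc.T@(X[:2]-C)),X[2]]
def wd(c): return np.r_[Rc@np.array(c[:2])+C,c[2]]
RT=Rn.from_euler('xyz',[180,0,96.04],degrees=True)*Rn.from_euler('y',25,degrees=True)
def tcp_for(bar): return wd(bar)+.019*RT.apply([0,0,1])
E
python3 - <<'E'
from h import *
np.set_printoptions(precision=3,suppress=True)
print(RT.as_matrix())
for dz in (.08,0): 
    T=tcp_for((.0085,-.195,.121+dz)); print(T); goto(T,R=RT)
E
```

```text
[[-0.095  0.994 -0.044]
 [ 0.901  0.105  0.42 ]
 [ 0.423  0.    -0.906]]
[ 0.599 -0.294  0.184]
row [-1.785 -0.182  4.307] [-0.001  4.167  0.011]
[ 0.599 -0.294  0.104]
row [-1.785 -0.182  6.974] [-0.001  4.167  0.011]
```

{"name": "drive_tool", "arguments": {"commands": "-1.8 -0.2 1.5 0 2 0 0.2; -1.8 -0.2 3 0 4.17 0 0.2; -1.8 -0.2 4.3 0 4.17 0 0.2; -1.8 -0.2 4.3 0 4.17 0 0.2; -1.8 -0.2 4.3 0 4.17 0 0.2; -1.8 -0.2 4.3 0 4.17 0 0.2"}}

```text
clock: 18.95
position: [0.6003, -0.2943, 0.1877]
tool_rot: [179.7, -24.7, 96.3]
ft_force: [0.4, 0.6, 0.8]
width: 0.0683
```

```bash
python3 - <<'E'
from h import *
w=snap('wrist','w13'); p,R,s=cur(); print(p,s['tool_rot'],s['ft_force'],s['clock'])
print(proj(w,wd((.0085,-.195,.121)),True),proj(w,wd((.0085,-.228,.121)),True),[m['position'] for m in optics.mark_of(w,'knee_grip')])
goto(tcp_for((.0085,-.195,.121)),R=RT)
E
```

```text
[ 0.60069669 -0.29421316  0.18903869] [179.61596072 -24.66822606  96.34695742] [-0.18902961 -0.97423617  0.41973791] 19.0
[313.38881244 259.09460021] [313.34436528 302.48933217] []
row [-1.173 -0.07   2.603] [0.045 0.058 0.051]
```

View pics/w13.png

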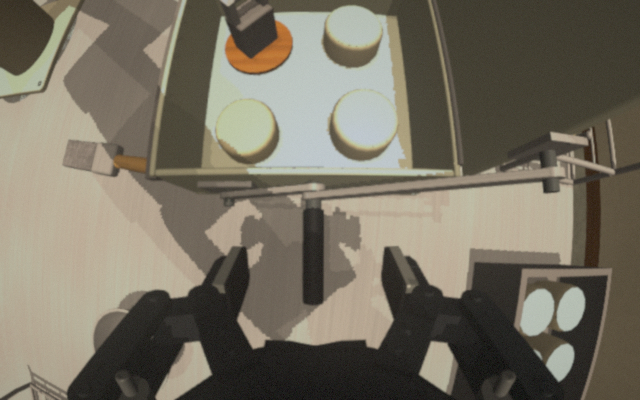

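The bar spans (313,205)–(313,303), matching the prediction (313,302). Descend and pinch.

{"name": "drive_tool", "arguments": {"commands": "-0.4 0 0.9 0 0 0 0.3; -0.8 0 1.8 0 0 0 0.3; -1.17 -0.05 2.6 0 0 0 0.3; -1.17 -0.05 2.6 0 0 0 0.3; -1.17 -0.05 2.6 0 0 0 1; -1.17 -0.05 2.6 0 0 0 1; -1.17 -0.05 2.6 0 0 0 1; -1.17 -0.05 2.6 0 0 0 1; -1.17 -0.05 2.6 0 0 0 1; -1.17 -0.05 2.6 0 0 0 1; -1.17 -0.05 2.6 0 0 0 1; -1.17 -0.05 2.6 0 0 0 1; -1.17 -0.05 2.6 0 0 0 1", "grip_force": 45}}

```text
clock: 20.35
position: [0.5991, -0.2937, 0.1011]
tool_rot: [179.7, -24.9, 96.2]
ft_force: [2.7, 0.4, 6.6]
width: 0.0145
```

```bash
python3 - <<'E'
from h import *
np.set_printoptions(precision=4,suppress=True)
w=snap('wrist','w14'); p,R,s=cur(); print(p,s['tool_rot'],s['ft_force'],s['width'],s['clock'])
g=ch(p-.019*R.apply([0,0,1])); print('grip pt',g)
E
```

```text
[ 0.599  -0.2937  0.1011] [179.7193 -24.9157  96.1811] [3.0507 0.8033 7.5029] 0.014429180160101562 20.4
grip pt [ 0.0083 -0.195   0.1183]
```

View pics/w14.png

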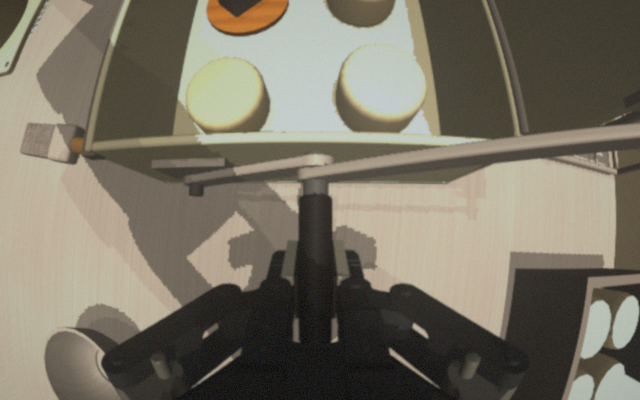

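```bash
cat >> h.py <<'E'
def arc(th0,ths,r=.092):
    p,R,s=cur(); out=[]
    for th in ths:
        d=r*np.array([np.cos(th0+th)-np.cos(th0),np.sin(th0+th)-np.sin(th0)])
        v=R.inv().apply(np.r_[Rc@np.array([d[0],0]),d[1]])/.03; out.append('%.2f %.2f %.2f 0 0 0 1'%tuple(v))
    print('; '.join(out))
E
python3 - <<'E'
from h import *
arc(np.radians(32.5),np.arange(1,11)*.035)
E
```

```text
0.04 -0.06 -0.08 0 0 0 1; 0.07 -0.12 -0.16 0 0 0 1; 0.11 -0.19 -0.24 0 0 0 1; 0.15 -0.25 -0.31 0 0 0 1; 0.18 -0.32 -0.39 0 0 0 1; 0.21 -0.40 -0.46 0 0 0 1; 0.24 -0.47 -0.53 0 0 0 1; 0.28 -0.55 -0.59 0 0 0 1; 0.30 -0.63 -0.66 0 0 0 1; 0.33 -0.72 -0.72 0 0 0 1
```

{"name": "drive_tool", "arguments": {"commands": "0.04 -0.06 -0.08 0 0 0 1; 0.07 -0.12 -0.16 0 0 0 1; 0.11 -0.19 -0.24 0 0 0 1; 0.15 -0.25 -0.31 0 0 0 1; 0.18 -0.32 -0.39 0 0 0 1; 0.21 -0.40 -0.46 0 0 0 1; 0.24 -0.47 -0.53 0 0 0 1; 0.28 -0.55 -0.59 0 0 0 1; 0.30 -0.63 -0.66 0 0 0 1; 0.33 -0.72 -0.72 0 0 0 1; 0.33 -0.72 -0.72 0 0 0 1"}}

```text
clock: 21.5
position: [0.5804, -0.2957, 0.1256]
tool_rot: [179.4, -24.9, 96.2]
ft_force: [12.5, 4.8, 6.0]
width: 0.0146
```

```bash
python3 - <<'E'
from h import *
np.set_printoptions(precision=4,suppress=True)
w=snap('wrist','w15');snap('scene','s15'); p,R,s=cur(); print(p,s['tool_rot'],s['ft_force'],s['width'],s['clock'])
g=ch(p-.019*R.apply([0,0,1])); print('grip pt',g, np.hypot(g[0]+.0693,g[2]-.0689),np.degrees(np.arctan2(g[2]-.0689,g[0]+.0693)))
E
```

```text
[ 0.5804 -0.2957  0.1256] [179.3719 -24.8614  96.2436] [12.916   4.6333  6.3004] 0.014779345793795938 21.6
grip pt [-0.0105 -0.195   0.1428] 0.09440690113679374 51.50940533040042
```

View pics/w15.png

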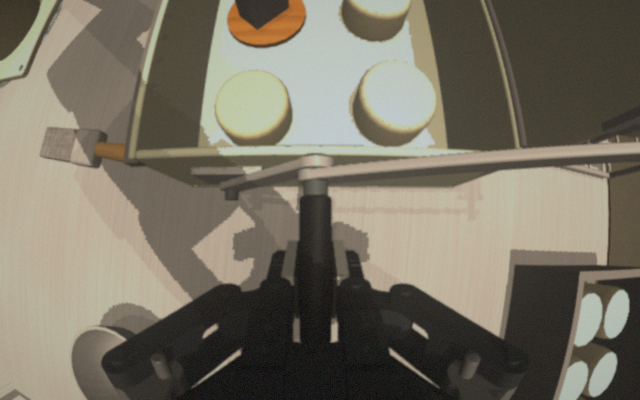

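View pics/s15.png

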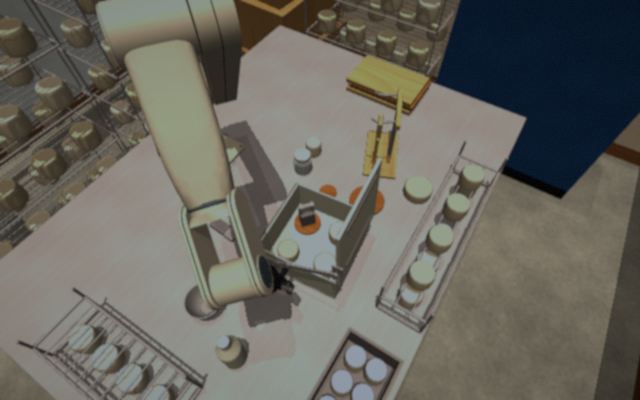

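Past centre (stay ≈ 0.33 rad), forces moderate. Continue the arc.

```bash
python3 - <<'E'
from h import *
arc(np.radians(32.5)+.35,np.arange(1,11)*.04)
E
```

```text
0.03 -0.10 -0.07 0 0 0 1; 0.06 -0.20 -0.13 0 0 0 1; 0.09 -0.30 -0.19 0 0 0 1; 0.11 -0.41 -0.25 0 0 0 1; 0.14 -0.52 -0.30 0 0 0 1; 0.16 -0.63 -0.34 0 0 0 1; 0.18 -0.74 -0.39 0 0 0 1; 0.20 -0.86 -0.43 0 0 0 1; 0.21 -0.97 -0.46 0 0 0 1; 0.23 -1.09 -0.49 0 0 0 1
```

{"name": "drive_tool", "arguments": {"commands": "0.03 -0.10 -0.07 0 0 0 1; 0.06 -0.20 -0.13 0 0 0 1; 0.09 -0.30 -0.19 0 0 0 1; 0.11 -0.41 -0.25 0 0 0 1; 0.14 -0.52 -0.30 0 0 0 1; 0.16 -0.63 -0.34 0 0 0 1; 0.18 -0.74 -0.39 0 0 0 1; 0.20 -0.86 -0.43 0 0 0 1; 0.21 -0.97 -0.46 0 0 0 1; 0.23 -1.09 -0.49 0 0 0 1; 0.23 -1.09 -0.49 0 0 0 1"}}

```text
clock: 22.7
position: [0.5498, -0.2992, 0.1448]
tool_rot: [179.1, -24.8, 96.3]
ft_force: [14.0, 6.4, 22.5]
width: 0.0143
```

```bash
python3 - <<'E'
from h import *
np.set_printoptions(precision=4,suppress=True)
w=snap('wrist','w16');snap('scene','s16');snap('top','t16'); p,R,s=cur(); print(p,s['tool_rot'],s['ft_force'],s['width'],s['clock'])
g=ch(p-.019*R.apply([0,0,1])); print('grip pt',g, np.hypot(g[0]+.0693,g[2]-.0689),np.degrees(np.arctan2(g[2]-.0689,g[0]+.0693)))
arc(np.radians(32.5)+.75,np.arange(1,11)*.04)
E
```

```text
[ 0.5498 -0.2992  0.1449] [179.093  -24.8491  96.3041] [12.9471  5.4882 21.6716] 0.01421004598254619 22.85
grip pt [-0.0414 -0.1953  0.1621] 0.0972913720924401 73.30657593834187
0.01 -0.12 -0.03 0 0 0 1; 0.02 -0.24 -0.05 0 0 0 1; 0.03 -0.36 -0.07 0 0 0 1; 0.04 -0.48 -0.08 0 0 0 1; 0.04 -0.60 -0.09 0 0 0 1; 0.04 -0.73 -0.10 0 0 0 1; 0.04 -0.85 -0.10 0 0 0 1; 0.04 -0.97 -0.10 0 0 0 1; 0.04 -1.09 -0.09 0 0 0 1; 0.03 -1.22 -0.08 0 0 0 1
```

View pics/w16.png

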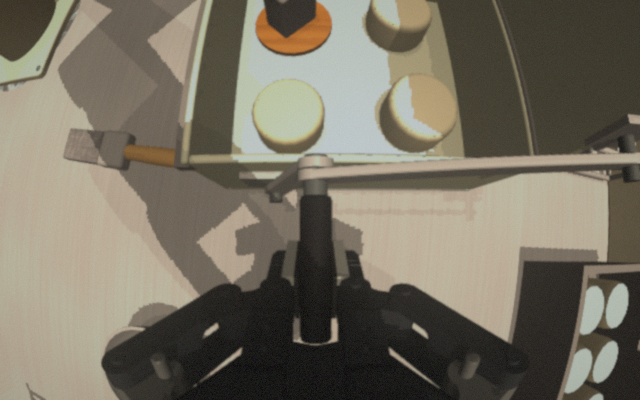

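View pics/s16.png

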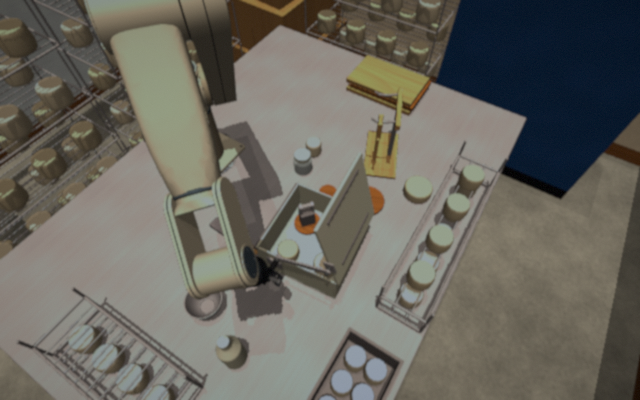

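View pics/t16.png

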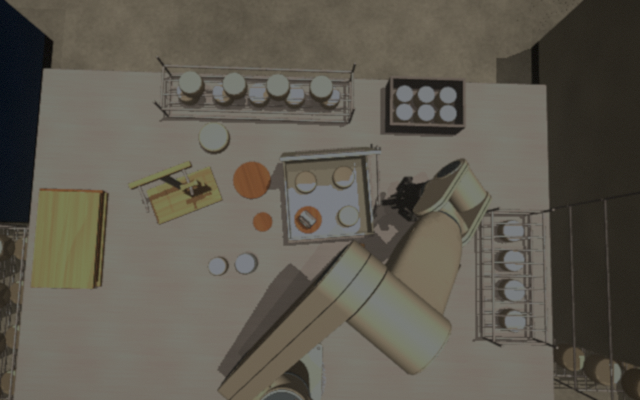

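Fitting the measured grip points gives a circle centred at chest (−74, 76), r=92 (stay now ≈0.735). My arc was running a few mm low, so I correct the rows.

```bash
cat >> h.py <<'E'
CN=np.array([-.0738,.0760])
def arc2(cmd,ths,lead=.05,steps=None):
    # cmd: commanded grip pt (chest x,z)
    p,R,s=cur(); out=[]
    for th in ths:
        t=CN+.092*np.array([np.cos(np.radians(27.3)+th+lead),np.sin(np.radians(27.3)+th+lead)]); d=t-cmd
        v=R.inv().apply(np.r_[Rc@np.array([d[0],0]),d[1]])/.03; out.append('%.2f %.2f %.2f 0 0 0 1'%tuple(v))
    print('; '.join(out)); print('end cmd',t)
E
python3 - <<'E'
from h import *
arc2(np.array([-.0463,.158]),.735+np.arange(1,11)*.04)
E
```

```text
0.09 -0.10 -0.20 0 0 0 1; 0.11 -0.22 -0.23 0 0 0 1; 0.12 -0.34 -0.26 0 0 0 1; 0.13 -0.46 -0.28 0 0 0 1; 0.13 -0.58 -0.29 0 0 0 1; 0.14 -0.70 -0.31 0 0 0 1; 0.14 -0.82 -0.31 0 0 0 1; 0.14 -0.94 -0.32 0 0 0 1; 0.14 -1.07 -0.31 0 0 0 1; 0.14 -1.19 -0.31 0 0 0 1
end cmd [-0.082131    0.16762202]
```

{"name": "drive_tool", "arguments": {"commands": "0.09 -0.10 -0.20 0 0 0 1; 0.11 -0.22 -0.23 0 0 0 1; 0.12 -0.34 -0.26 0 0 0 1; 0.13 -0.46 -0.28 0 0 0 1; 0.13 -0.58 -0.29 0 0 0 1; 0.14 -0.70 -0.31 0 0 0 1; 0.14 -0.82 -0.31 0 0 0 1; 0.14 -0.94 -0.32 0 0 0 1; 0.14 -1.07 -0.31 0 0 0 1; 0.14 -1.19 -0.31 0 0 0 1; 0.14 -1.19 -0.31 0 0 0 1"}}

```text
clock: 23.95
position: [0.5106, -0.3035, 0.1517]
tool_rot: [179.5, -24.9, 96.2]
ft_force: [6.1, 3.0, 9.3]
width: 0.0139
```

```bash
python3 - <<'E'
from h import *
np.set_printoptions(precision=4,suppress=True)
w=snap('wrist','w17');snap('scene','s17'); p,R,s=cur(); print(p,s['tool_rot'],s['ft_force'],s['width'],s['clock'])
g=ch(p-.019*R.apply([0,0,1])); v=np.array([g[0],g[2]])-CN; print('grip pt',g, np.hypot(*v),np.degrees(np.arctan2(v[1],v[0]))-27.3)
a=np.hstack([cv2.imread('pics/w17.png')[:, :],]); b=cv2.imread('pics/s17.png')[150:330,220:420]; cv2.imwrite('pics/s17z.png',cv2.resize(b,None,fx=3,fy=3,interpolation=2))
E
```

```text
[ 0.5107 -0.3035  0.1518] [179.5569 -24.8789  96.202 ] [4.7959 2.7587 9.9546] 0.0145482066697347 24.05
grip pt [-0.0806 -0.1955  0.169 ] 0.09324218020659965 66.91199071788736
```

View pics/w17.png

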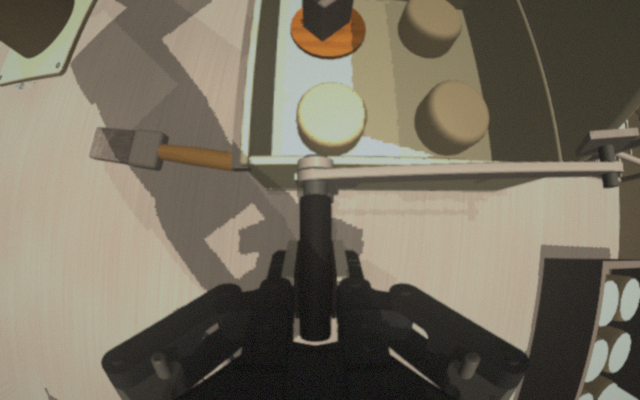

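View pics/s17z.png

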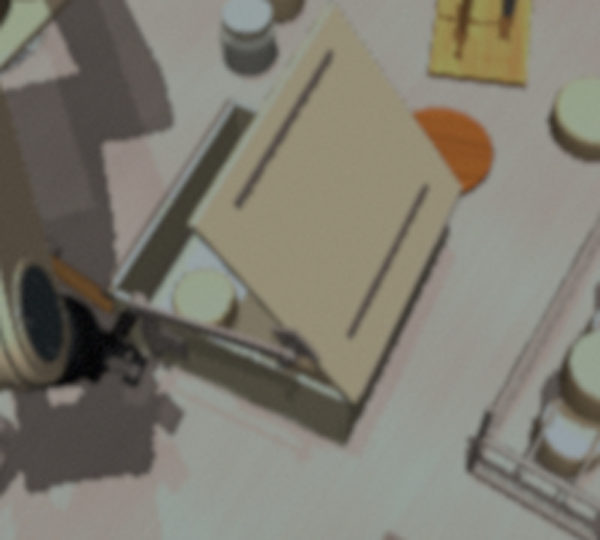

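Lid about 45° down, forces low. Continue.

```bash
python3 - <<'E'
from h import *
arc2(np.array([-.0821,.1676]),1.168+np.arange(1,9)*.04,lead=.04)
E
```

```text
-0.01 -0.19 0.02 0 0 0 1; -0.02 -0.31 0.04 0 0 0 1; -0.03 -0.43 0.06 0 0 0 1; -0.04 -0.55 0.09 0 0 0 1; -0.06 -0.67 0.12 0 0 0 1; -0.07 -0.79 0.15 0 0 0 1; -0.09 -0.90 0.19 0 0 0 1; -0.11 -1.01 0.24 0 0 0 1
end cmd [-0.11245947  0.1594832 ]
```

{"name": "drive_tool", "arguments": {"commands": "-0.01 -0.19 0.02 0 0 0 1; -0.02 -0.31 0.04 0 0 0 1; -0.03 -0.43 0.06 0 0 0 1; -0.04 -0.55 0.09 0 0 0 1; -0.06 -0.67 0.12 0 0 0 1; -0.07 -0.79 0.15 0 0 0 1; -0.09 -0.90 0.19 0 0 0 1; -0.11 -1.01 0.24 0 0 0 1; -0.11 -1.01 0.24 0 0 0 1"}}

```text
clock: 24.95
position: [0.4796, -0.3071, 0.1424]
tool_rot: [179.7, -24.8, 96.1]
ft_force: [4.0, -0.6, 0.4]
width: 0.0143
```

```bash
python3 - <<'E'
from h import *
np.set_printoptions(precision=4,suppress=True)
w=snap('wrist','w18');snap('scene','s18'); p,R,s=cur(); print(p,s['tool_rot'],s['ft_force'],s['width'],s['clock'])
g=ch(p-.019*R.apply([0,0,1])); v=np.array([g[0],g[2]])-CN; print('grip pt',g, np.hypot(*v),np.degrees(np.arctan2(v[1],v[0]))-27.3)
b=cv2.imread('pics/s18.png')[150:330,220:420]; cv2.imwrite('pics/s18z.png',cv2.resize(b,None,fx=3,fy=3,interpolation=2))
E
```

```text
[ 0.4796 -0.3071  0.1423] [179.7032 -24.8441  96.14  ] [ 5.6248 -0.8513  2.9108] 0.01465762408222259 25.05
grip pt [-0.1119 -0.1958  0.1596] 0.09184248294001808 87.22045952380918
```

View pics/w18.png

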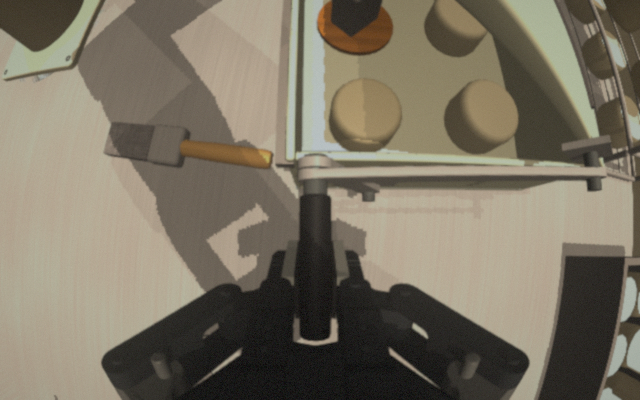

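View pics/s18z.png

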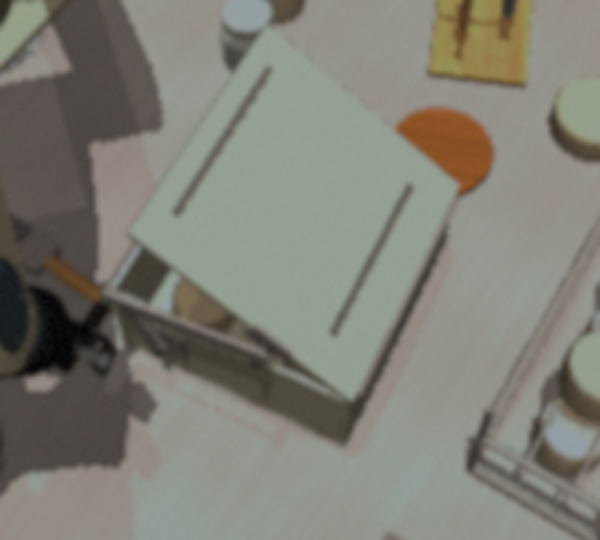

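```bash
python3 - <<'E'
from h import *
arc2(np.array([-.1125,.1595]),1.522+np.arange(1,8)*.04,lead=.03)
E
```

```text
-0.04 -0.17 0.08 0 0 0 1; -0.06 -0.28 0.13 0 0 0 1; -0.09 -0.39 0.19 0 0 0 1; -0.12 -0.49 0.25 0 0 0 1; -0.15 -0.59 0.32 0 0 0 1; -0.18 -0.68 0.39 0 0 0 1; -0.21 -0.77 0.46 0 0 0 1
end cmd [-0.1356766   0.14408293]
```

{"name": "drive_tool", "arguments": {"commands": "-0.04 -0.17 0.08 0 0 0 1; -0.06 -0.28 0.13 0 0 0 1; -0.09 -0.39 0.19 0 0 0 1; -0.12 -0.49 0.25 0 0 0 1; -0.15 -0.59 0.32 0 0 0 1; -0.18 -0.68 0.39 0 0 0 1; -0.21 -0.77 0.46 0 0 0 1; -0.21 -0.77 0.46 0 0 0 1"}}

```text
clock: 25.85
position: [0.458, -0.3096, 0.128]
tool_rot: [179.5, -24.8, 96.2]
ft_force: [10.8, 2.2, 7.3]
width: 0.0143
```

```bash
python3 - <<'E'
from h import *
np.set_printoptions(precision=4,suppress=True)
w=snap('wrist','w19');snap('scene','s19'); p,R,s=cur(); print(p,s['tool_rot'],s['ft_force'],s['width'],s['clock'])
g=ch(p-.019*R.apply([0,0,1])); v=np.array([g[0],g[2]])-CN; print('grip pt',g, np.hypot(*v),np.degrees(np.arctan2(v[1],v[0]))-27.3)
b=cv2.imread('pics/s19.png')[150:330,220:420]; cv2.imwrite('pics/s19z.png',cv2.resize(b,None,fx=3,fy=3,interpolation=2))
E
```

```text
[ 0.458  -0.3096  0.128 ] [179.5479 -24.8201  96.1656] [9.0474 0.6907 7.1791] 0.014071459740488061 25.95
grip pt [-0.1336 -0.1959  0.1453] 0.09152108128662995 103.5026681950633
```

View pics/w19.png

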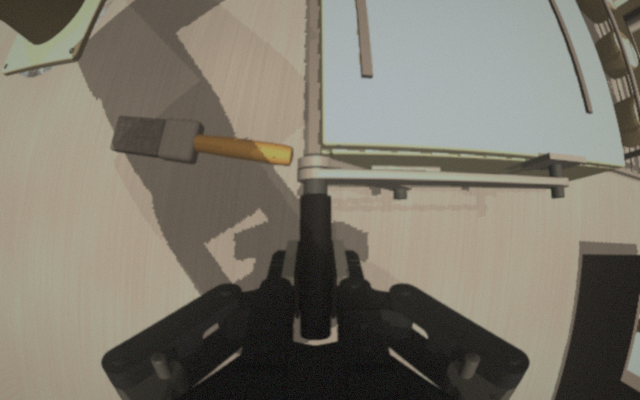

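View pics/s19z.png

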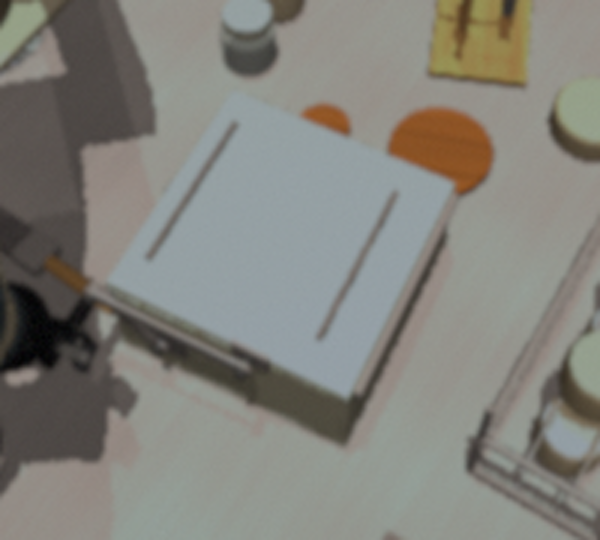

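Nearly shut. A small further draw, then I'll release and press on the lid to be sure.

```bash
python3 - <<'E'
from h import *
arc2(np.array([-.1357,.1441]),1.81+np.arange(1,6)*.03,lead=.03)
E
```

```text
-0.03 -0.08 0.07 0 0 0 1; -0.06 -0.15 0.13 0 0 0 1; -0.09 -0.21 0.19 0 0 0 1; -0.12 -0.27 0.25 0 0 0 1; -0.15 -0.33 0.32 0 0 0 1
end cmd [-0.14561827  0.13349901]
```

{"name": "drive_tool", "arguments": {"commands": "-0.03 -0.08 0.07 0 0 0 1; -0.06 -0.15 0.13 0 0 0 1; -0.09 -0.21 0.19 0 0 0 1; -0.09 -0.21 0.19 0 0 0 1"}}

```text
clock: 26.35
position: [0.4576, -0.3099, 0.127]
tool_rot: [178.8, -24.8, 96.3]
ft_force: [24.2, 11.3, 36.8]
width: 0.0141
```

```bash
python3 - <<'E'
from h import *
np.set_printoptions(precision=4,suppress=True)
p,R,s=cur(); print(p,s['tool_rot'],s['ft_force'],s['width'],s['clock'])
g=ch(p-.019*R.apply([0,0,1])); v=np.array([g[0],g[2]])-CN; print('grip pt',g, np.hypot(*v),np.degrees(np.arctan2(v[1],v[0]))-27.3)
E
```

```text
[ 0.4576 -0.3099  0.127 ] [178.847  -24.8368  96.2788] [24.1871 11.3267 36.7841] 0.01406985375794945 26.35
grip pt [-0.1343 -0.1962  0.1442] 0.09120842912608056 104.27817489610003
```

It no longer moves and force rises (44 N total): the lid is on its stop. Relax, release and retreat.

{"name": "drive_tool", "arguments": {"commands": "0.09 0.21 -0.19 0 0 0 1; 0.09 0.21 -0.19 0 0 0 0.5; 0.09 0.21 -0.19 0 0 0 0.4; 0.09 0.21 -0.19 0 0 0 0.4; 0.09 0.21 -0.19 0 0 0 0.4; 0.09 0.21 -0.19 0 0 0 0.4; 0.09 0.21 -0.19 0 0 0 0.4; 0.09 0.21 -1 0 0 0 0.4; 0.09 0.21 -2 0 0 0 0.4; 0.09 0.21 -3.5 0 0 0 0.4; 0.09 0.21 -5 0 0 0 0.4; 0.09 0.21 -5 0 0 0 0.4; 0.09 0.21 -5 0 0 0 0.4"}}

```text
clock: 27.65
position: [0.461, -0.3698, 0.2569]
tool_rot: [179.9, -24.9, 96.1]
ft_force: [-1.0, 0.6, -0.6]
width: 0.0514
```

```bash
python3 - <<'E'
from h import *
np.set_printoptions(precision=4,suppress=True)
w=snap('wrist','w20');snap('scene','s20'); p,R,s=cur(); print(p,s['ft_force'],s['width'],s['clock'])
b=cv2.imread('pics/s20.png')[150:330,220:420]; cv2.imwrite('pics/s20z.png',cv2.resize(b,None,fx=3,fy=3,interpolation=2))
for z in (.26,.145): T=wd((-.105,0,z)); print(T); goto(T,96)
E
```

```text
[ 0.4602 -0.3683  0.255 ] [-0.7531 -0.0736 -0.5587] 0.05114409311319938 27.75
[ 0.4666 -0.1196  0.26  ]
row [7.51  1.094 3.338] [-0.019 -4.189  0.015]
[ 0.4666 -0.1196  0.145 ]
row [5.882 1.1   6.809] [-0.019 -4.189  0.015]
```

View pics/s20z.png

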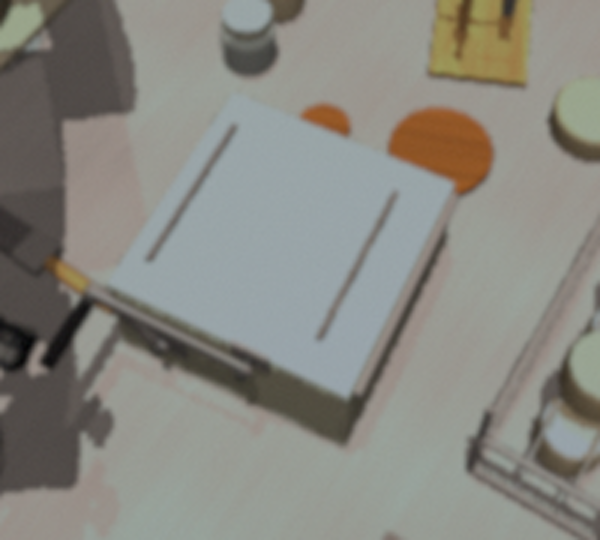

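View pics/w20.png

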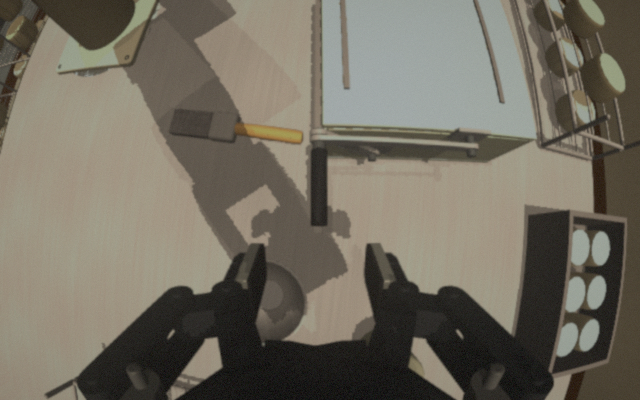

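The lid looks flush. Confirm by pressing at lid_edge with closed fingers.

{"name": "drive_tool", "arguments": {"commands": "2 0.3 0.5 0 -1 0 1; 4 0.6 1.5 0 -2 0 1; 7.5 1.1 3.3 0 -4.2 0 1; 7.5 1.1 3.3 0 -4.2 0 1; 7.5 1.1 3.3 0 -4.2 0 1; 7.5 1.1 3.3 0 -4.2 0 1; 7.5 1.1 3.3 0 -4.2 0 1; 7.5 1.1 3.3 0 -4.2 0 1; 7.5 1.1 3.3 0 -4.2 0 1; 7.5 1.1 3.3 0 -4.2 0 1"}}

```text
clock: 28.75
position: [0.4674, -0.1225, 0.2613]
tool_rot: [-180.0, 0.2, 96.0]
ft_force: [0.9, 0.6, -0.3]
width: 0.0001
```

```bash
python3 - <<'E'
from h import *
p,R,s=cur(); print(p,s['tool_rot'],s['ft_force'],s['width']); goto(wd((-.105,0,.14)),96)
E
```

```text
[ 0.4674304  -0.12250559  0.26134722] [-1.79961413e+02  1.67149106e-01  9.59750563e+01] [ 0.8587438   0.64181816 -0.31928091] 5.2148037800539374e-05
row [ 0.109 -0.015  4.045] [-0.006  0.028 -0.004]
```

{"name": "drive_tool", "arguments": {"commands": "0 0 1 0 0 0 1; 0 0 2 0 0 0 1; 0 0 3 0 0 0 1; 0 0 3.6 0 0 0 1; 0 0 3.9 0 0 0 1; 0 0 4.05 0 0 0 1; 0 0 4.05 0 0 0 1; 0 0 4.05 0 0 0 1"}}

```text
clock: 29.55
position: [0.4683, -0.122, 0.141]
tool_rot: [179.9, 0.2, 96.1]
ft_force: [0.2, 1.1, -0.4]
width: -0.0003
```

{"name": "drive_tool", "arguments": {"commands": "0 0 0.1 0 0 0 1; 0 0 0.2 0 0 0 1; 0 0 0.25 0 0 0 1; 0 0 0.25 0 0 0 1"}}

```text
clock: 29.95
position: [0.4676, -0.1216, 0.1327]
tool_rot: [180.0, 0.2, 96.1]
ft_force: [0.2, 0.9, 0.2]
width: 0.0001
```

{"name": "drive_tool", "arguments": {"commands": "0 0 0.05 0 0 0 1; 0 0 0.1 0 0 0 1; 0 0 0.15 0 0 0 1; 0 0 0.2 0 0 0 1; 0 0 0.2 0 0 0 1"}}

```text
clock: 30.45
position: [0.4678, -0.1217, 0.1297]
tool_rot: [180.0, 0.2, 96.1]
ft_force: [-12.1, 3.0, 39.9]
width: -0.0004
```

Solid contact at z=0.130, which is the rim at 120 plus the 10 mm lid, so the lid is fully shut. Retreat.

{"name": "drive_tool", "arguments": {"commands": "0 0 -0.3 0 0 0 1; 0 0 -1 0 0 0 1; 0 0 -2.5 0 0 0 1; 0 0 -4 0 0 0 1; 0 0 -5 0 0 0 1; 0 0 -5 0 0 0 1; 0 0 -5 0 0 0 1; 0 0 -5 0 0 0 1"}}

```text
clock: 31.25
position: [0.4667, -0.121, 0.2754]
tool_rot: [-179.9, 0.1, 96.1]
ft_force: [-0.1, -0.2, 0.4]
width: -0.0002
```

```bash
python3 - <<'E'
from h import *
snap('scene','s21'); p,R,s=cur(); print(p,s['ft_force'],s['clock'])
E
```

```text
[ 0.4666121  -0.12093095  0.27517548] [ 0.07077546 -0.41020732  0.04918123] 31.3
```

View pics/s21.png

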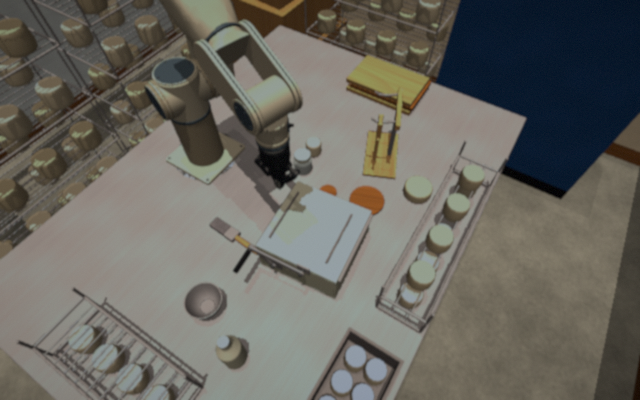

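The lid is flat and shut. The arm is clear, the paddle is hanging, and the bystanders are where they were.

```bash
python3 -c "
from plant import env
print(env.hand_in())"
```

```text
the job is handed in; nothing more can be done
None
```

I finished every step and handed the job in at about 31 s of the 72 s allowed. No verdict was reported.

- **Gauge:** I lifted it about 18 mm, drew it off its hook and set it on the middle-sized disc, the one in the chest. After I let go, the wrist and scene views showed it upright and centred to within a few mm.
- **Stay and lid:** I pinched the knee bar, lifted it past centre and followed its arc at about 0.4 rad/s until the lid came onto its stop.
- **Lid check:** I pressed at lid_edge and met solid contact at z = 0.130, which is the rim height plus the lid thickness, so it is fully shut. Force on the tool after retreating was near 0 N.
- **Everything else:** In the last scene picture the paddle still hangs and the things on the table look unmoved. I judged this by eye and did not measure it.

**Disagreements and gaps:**
- My first estimate of the knee's arc ran about 5 mm low, with a side force of up to 26 N. I refitted the arc and went on.
- The draw against the lid stop peaked at about 45 N at the wrist, and the final press at about 42 N, both through the fingers.
- The early camera estimates of the disc differed by up to 8 mm, so I used the close wrist measurement.
- The gauge could not be seen after the lid closed. The last sight of the gauge was through the lid opening, with the lid about two thirds down; it was still on the disc.

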